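Load the instrument stack into the sloping model console

ROBOT

A 7-joint arm with a two-finger parallel gripper is mounted at the origin on the work surface. World frame = base frame: x ahead of the robot, y to its left, z up, the work surface at z = 0. Lengths are in mm, angles in rad, forces in N, time in s.
With the tool pointing down it reaches from about 425 to 1025 mm from the base axis. Payload 3.6 kg.
Tool frame: the origin (TCP) lies on the mounting face of the last link; the fingertips stand 173 mm ahead of it and the grasp point (between the pads) lies 155 mm ahead of it; z points along the fingers, y is the line along which they close (so a half turn about z gives the same grasp; the last joint's range is limited). The gripper opens to 85 mm and grips with 20 to 120 N. Pads are 22 mm wide; open, the fingers measure 114 mm over their backs; the gripper's body (76 mm by 85 mm) begins 54 mm behind the grasp point. The pads swing forward as they close: fully open they stand 13 mm farther back than shut.
Start: joints at [1.19, 0.591, 0.048, 1.609, -0.033, 0.943, -0.034], TCP at [205.097, -695.388, 404.702] pointing down, gripper open.
Joint ranges: [-2.69, 2.69], [-0.47, 2.24], [-1.27, 1.36], [0.19, 2.51], [-1.53, 4.68], [0.08, 2.07], [-3.09, 3.09]. Speed limits (rad/s): [2.57, 2.57, 3.14, 3.14, 3.14, 3.14, 3.14].

INTERFACE

Orientations are given as a unit quaternion [w, x, y, z].
In Python, from cell import env gives the robot as it stands.
- The arm moves only by the tool arm_command, never from a script. Its argument "increments" is a list of rows, each a list of 3 entries, a list of its own where there are three numbers: the opening, from 0 (shut) to 1 (fully open), then the shift along the tool's x, y, z each as a share of 3 cm, from -1 to 1, then the turn about the tool's z as a share of 0.15 rad, from -1 to 1. In form: [[fingers, [x, y, z], twist], ...]. A call has 1 to 5 rows; each row shifts and turns the commanded pose from where the row before left it, along the tool's axes as they then stand; what a row does not reach is not made up. A row lasts 1/10 s, in which the tool goes at most 50 mm and 8.59 degrees, less where a joint would pass 70% of its speed; a pose out of reach is approached as far as the arm can. A call with a number of a shift or a turn outside -1 to 1 is refused whole. A call with a gripper value outside its range is refused whole. The fingers move at their own pace and stop on an object; the grip force is fixed at half the most. Time passes only in rows, so rows that do not move let the fingers close. It gives the time, the measured TCP pose, the force, the opening and the grip force at its end, in the units of the state.
- env.state(): the state, without advancing time (a new reading comes with each control period).
- env.get_image(name): name is "scene" or "side" or "wrist"; returns (picture, depth): 384x512x3 uint8, red, green, blue; 384x512 float32, mm along the optical axis (not along the pixel's ray), 0 where there is no reading.
- env.camera_info(name): a dict with "fovy" (degrees; the focal length in pixels is half the picture's height over the tangent of half this angle, whatever the lens; pixels are square), "cx", "cy" (the principal point, pixels), "distortion" ([k1, k2, p1, p2, k3] as OpenCV has them; the pictures are not rectified), "R" (3x3) and "t" (3): a world point X has camera coordinates R X + t. Camera axes: x right, y down, z forward; pixel columns grow to the right and rows downward; lengths in mm; the calibration is good to about 2 mm. A picture is of the moment at which its call begins: read the wrist's pose just before it. camera_info takes no time and is no camera call; for the wrist camera it gives the pose at the moment of the call.
- env.close_job(): hands the job in; it is judged then, once.
The state is a dict: "t": time; "qpos": joint angles; "qvel": joint speeds; "tau": joint torques, N m; "ee_pos": TCP position; "orientation": TCP orientation; "contact_force": force on the tool from outside, world axes, zero at the start; "ft_torque": the same for the moment, N m; "gripper_width": opening from 0.0 (shut) to 1.0 (fully open); "finger_force": force on a finger pad.
Only numpy, scipy, OpenCV 4.12 (cv2) and the standard library are available. Lean on these libraries where they do the work, as an engineer would, in place of code of your own. Each camera call takes 0.05 s, during which the arm holds its last target. There are 200 camera calls.

TASK

Build up the instrument stack in the pocket of the sloping model console for the next shot: first the thick core block, then the open spacer frame, then the cover plate with its dial facing out, each lying square on the one below. The pocket's floor is a stiff ejector that has been left partly raised, so finish by pressing the whole stack firmly home until it stops and the dial is level with the pocket's rim, then let go. Do not force anything hard enough to crack the model, and leave the jars, tape, brush, pipes and light meter where they are.

Things in the scene. Friction and masses are not known exactly. Their poses are not given: they have to be found in the camera images.
- console: Fixed grey wedge-shaped desk, 150 mm wide, 146 mm deep, its face sloping 30 degrees down towards its front (its own -x side, which faces roughly to the robot's right). Origin: centre of the underside, on the table; z up.
- nest: The pocket, fixed on the console's face. Origin: pocket centre at the level of the core's underside when fully home, 62 mm above the table. z: the pocket's axis, square to the slope (30 degrees off vertical, leaning to the console's front); x: up the slope, along the pocket; y: across it, level. Opening 113.5 (x) by 58.5 (y) mm, walls 9 mm thick, rim at z = 54 mm with a 4 mm lead-in.
- nest_side (a point): Middle of the pocket's +y long side, at nest (0, 33.75, 0) mm. Both long sides are open over the middle 59 mm (27 mm of wall at each end), down to 4 mm below the nest's origin, so that fingers can stand outside the parts; the sloping face reaches 75 mm to either side of the pocket's centre.
- nest_rim (a point): Centre of the pocket's mouth, at nest (0, 0, 54) mm. The floor inside is an aluminium ejector plate sliding along the nest's z: left somewhere 4 to 8 mm above the nest's origin (not measured). It stays where it is, yields only to more than about 9 N, and goes down until the parts meet a solid stop at the nest's z = 0.
- core: Thick plain grey block, 110 (x) by 56 (y) by 30 (z) mm, 0.25 kg or so, with a thin dark band round each end; lies flat on the table. Origin: centre of its underside, z up. Fully home: on the nest's origin.
- spacer: Open grey rectangular frame, 110 (x) by 56 (y) by 10 (z) mm; long rails 12 mm wide, end rails 16 mm. Both faces alike; lies flat on the table. Origin: centre of its underside, z up. Fully home: 30 mm above the nest's origin.
- cover: Grey plate, 110 (x) by 56 (y) by 8 (z) mm, with a round dial of diameter 32 mm standing 6 mm proud in the middle of its upper face; lies flat on the table, dial up. Origin: centre of its underside, z up. Fully home: 40 mm above the nest's origin.
- cover_dial (a point): Centre of the top of the cover's dial, 14 mm above the cover's underside; fully home it is level with the nest's rim (54 mm).
- paint_jar: Bystander: jar, radius 26, height 65 mm. Origin under its centre.
- jar2: Bystander: jar, radius 30, height 75 mm. Origin under its centre.
- tape_roll: Bystander: roll of tape lying flat, radius 45, height 24 mm. Origin under its centre.
- paint_brush: Bystander: brush lying along its x, 170 mm long.
- pipe_a: Bystander: green L-shaped model pipe of 14 mm square section, long leg 130 mm along x, short leg 60 mm to +y from its +x end. Origin under the middle of the long leg.
- pipe_b: Bystander: same as pipe_a.
- light_meter: Bystander: black slab, 65 by 120 by 26 mm. Origin under its centre.
There are look-alikes about, which are no part of the job. Leave any red or turquoise look-alike of the cover alone.

How it is judged:
By the outcome, as a careful person would: the job done as asked, in the order asked, and still so for the second after the job is handed in, with the robot touching nothing.
It also fails if it takes over 72 s, if anything falls off the work surface, if the arm or the gripper's body presses on something with over 40 N, if the wrist force passes 120 N, or if a joint passes its speed limit or range.

## Working session

There is one attempt and no reset: what is moved stays moved. The work goes in short steps, Python scripts to look and compute and a tool call to move; the robot and the scene stay as the last step left them, time stands still between calls to the robot, and variables do not carry over. Pictures are saved under pics/ and viewed, at most 10 in all, crops included, and the job is handed in when it is done.

Besides the shell and the picture viewer there is one more tool, called after "Call:" as name(argument=value, ...), one argument or row to a line, values as JSON. arm_command: Moves the arm, as the interface text tells. Shift numbers are shares of 3 cm and turn numbers shares of 0.15 rad, none past 1 either way. Its arguments: {"type":"object","properties":{"increments":{"type":"array","items":{"type":"array"}}},"required":["increments"]}

```bash
ls; mkdir -p pics; cat > h.py <<'E'
import numpy as np, cv2
from cell import env
def cam(n):
    c=env.camera_info(n); f=192/np.tan(np.radians(c['fovy'])/2)
    return np.array([[f,0,c['cx']],[0,f,c['cy']],[0,0,1]]),np.array(c['distortion'],float),np.array(c['R']),np.array(c['t']).ravel()
def grab(n,save=None):
    c=cam(n); im,d=env.get_image(n)
    if save: cv2.imwrite(f'pics/{save}.png',im[...,::-1])
    return im,d,c
def cloud(d,c):
    K,D,R,t=c; h,w=d.shape
    uv=np.stack(np.meshgrid(np.arange(w),np.arange(h)),-1).reshape(-1,1,2).astype(float)
    n=cv2.undistortPoints(uv,K,D).reshape(h,w,2)
    P=np.dstack([n*d[...,None],d])
    X=(P-t)@R
    X[d==0]=np.nan
    return X
def proj(X,c):
    K,D,R,t=c
    return cv2.projectPoints(np.asarray(X,float).reshape(-1,1,3),cv2.Rodrigues(R)[0],t,K,D)[0].reshape(-1,2)
E
python3 - <<'E'
from h import *
s=env.state(); print({k:np.round(v,3).tolist() for k,v in s.items()})
for n in ['scene','side','wrist']:
    im,d,c=grab(n,n+'0'); X=cloud(d,c); np.savez(f'{n}0.npz',im=im,d=d,X=X,K=c[0],D=c[1],R=c[2],t=c[3])
    print(n,np.round(-c[2].T@c[3]),np.round(c[2][2],2))
a=cv2.imread('pics/scene0.png');b=cv2.imread('pics/side0.png')
E
```

```text
pics
{'t': 0.0, 'qpos': [1.19, 0.592, 0.048, 1.61, -0.033, 0.943, -0.034], 'qvel': [0.001, -0.0, 0.001, -0.001, -0.0, 0.001, 0.002], 'tau': [-0.0, -54.869, 1.547, -19.812, 0.009, 0.009, 0.0], 'ee_pos': [205.005, -694.932, 403.522], 'orientation': [-0.001, 0.99, 0.143, -0.0], 'contact_force': [0.062, -0.489, -0.453], 'ft_torque': [-0.009, 0.004, 0.004], 'finger_force': 0.0, 'gripper_width': 0.999}
scene [1281.  936. 1267.] [-0.44 -0.57 -0.69]
side [-49. 622. 761.] [ 0.53 -0.58 -0.62]
wrist [ 268. -676.  373.] [-0.25 -0.07 -0.97]
```

View pics/scene0.png

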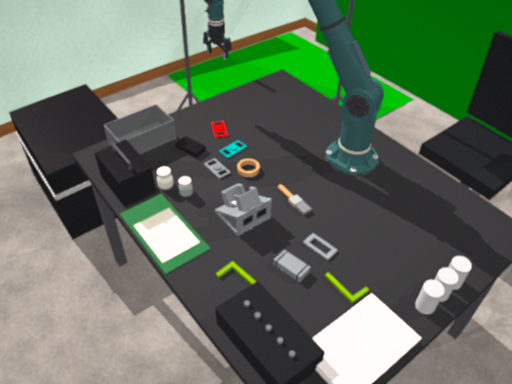

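View pics/side0.png

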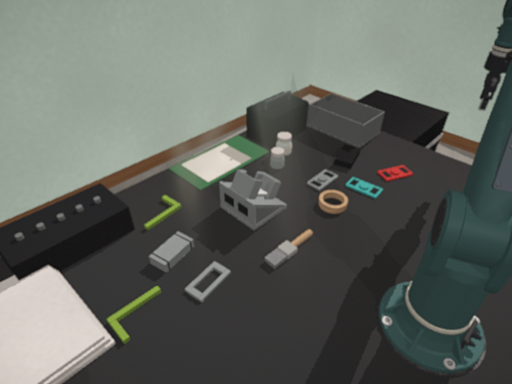

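The scene shows the core (291,264), spacer (320,246), console with pocket (243,208), grey cover (217,168), turquoise (233,149) and red (220,129) look-alikes. In the side view the core is at (172,251), the spacer at (208,281), the console at (252,200) and the cover at (322,180).

```bash
cat > m.py <<'E'
from h import *
for n,px in [('scene',dict(core=(291,264),spacer=(320,246),console=(243,208),cover=(217,168))),('side',dict(core=(172,251),spacer=(208,281),console=(252,200),cover=(322,180)))]:
    X=np.load(n+'0.npz')['X']
    up=(np.nan_to_num(X[...,2])>4).astype(np.uint8)
    nl,L=cv2.connectedComponents(up,connectivity=4)
    for k,(u,v) in px.items():
        w=L[v-4:v+5,u-4:u+5]; l=np.bincount(w[w>0]).argmax()
        P=X[(L==l)]; 
        z=P[:,2]; 
        if k!='console':
            top={'core':30,'spacer':10,'cover':8}[k]
            P=P[abs(z-top)<4]
        r=cv2.minAreaRect(P[:,:2].astype(np.float32))
        print(n,k,len(P),'z',np.round(np.percentile(P[:,2],[5,50,95]),1),np.round(P.mean(0),1),'rect',np.round(r[0],1),np.round(r[1],1),round(r[2],1))
E
python3 m.py
```

```text
scene core 368 z [26.5 29.4 33.1] [594.3 284.3  29.5] rect [594.9 282.7] [ 60.6 109.9] 11.2
scene spacer 205 z [ 6.4  8.9 12.9] [455.6 276.3   9.2] rect [455.4 275.8] [ 59.  112.5] 8.7
scene console 1824 z [ 10.9  68.7 129. ] [589.8  15.9  67.7] rect [550.8 -36. ] [211.  201.8] 89.2
scene cover 189 z [ 4.6  7.6 11.2] [ 505.6 -275.9    7.7] rect [ 505.1 -278.8] [ 60.1 115.6] 0.0
side core 670 z [27.  29.4 31.6] [587.4 285.7  29.4] rect [588.6 282.1] [ 60.8 111.7] 9.8
side spacer 534 z [ 6.8  9.6 11.9] [448.5 278.6   9.6] rect [450.5 275.2] [ 58.2 111.4] 8.5
side console 2561 z [ 11.7  66.5 129.4] [552.   16.8  67. ] rect [571.2 -15.2] [161.2 151.8] 89.0
side cover 288 z [ 4.9  7.5 10.2] [ 498.8 -276.6    7.5] rect [ 500.9 -280.2] [ 57.8 115.2] 1.3
```

```bash
cat >> h.py <<'E'
def pose():
    s=env.state(); w,x,y,z=s['orientation']
    a=np.degrees(np.arctan2(1-2*(x*x+z*z),2*(x*y-w*z)))   # world angle of tool y
    return np.array(s['ee_pos']),a
def plan(x,y,z,ang,n,g,start=None):
    p,a=start or pose(); p=np.array(p,float); T=np.array([x,y,z]); out=[]
    for i in range(n):
        k=n-i; d=(T-p)/k; da=(ang-a)/k
        r=np.radians(a); ty=np.array([np.cos(r),np.sin(r),0]); tx=np.array([-np.sin(r),np.cos(r),0])
        v=np.round([d@tx/30,d@ty/30,-d[2]/30],2)+0; tw=round(-np.radians(da)/.15,2)+0
        out.append([g,v.tolist(),tw])
        p=p+30*(v[0]*tx+v[1]*ty-v[2]*np.array([0,0,1])); a-=np.degrees(tw*.15)
    m=max(max(map(abs,o[1])) for o in out); print('max',m,'end',np.round(p,1),round(a,2))
    for i in range(0,n,5): print(out[i:i+5])
    return p,a
E
python3 - <<'E'
from h import *
print(pose())
s=plan(503,-262,400,0,20,1)
print(np.array(cam('wrist')[0]).round(1),cam('wrist')[1])
plan(570,0,404,4,11,1,s)
E
```

```text
(array([ 205.01055692, -695.04919557,  403.78485716]), np.float64(-73.5657860336151))
max 0.88 end [ 503.1 -262.1  399.9] 0.0
[[1, [0.68, -0.55, 0.01], np.float64(-0.43)], [1, [0.71, -0.51, 0.01], np.float64(-0.43)], [1, [0.75, -0.46, 0.01], np.float64(-0.43)], [1, [0.77, -0.41, 0.01], np.float64(-0.43)], [1, [0.8, -0.36, 0.01], np.float64(-0.43)]]
[[1, [0.82, -0.31, 0.01], np.float64(-0.43)], [1, [0.84, -0.25, 0.0], np.float64(-0.43)], [1, [0.85, -0.2, 0.01], np.float64(-0.43)], [1, [0.86, -0.14, 0.0], np.float64(-0.43)], [1, [0.87, -0.09, 0.01], np.float64(-0.43)]]
[[1, [0.88, -0.03, 0.0], np.float64(-0.43)], [1, [0.88, 0.02, 0.01], np.float64(-0.43)], [1, [0.87, 0.08, 0.0], np.float64(-0.42)], [1, [0.87, 0.14, 0.01], np.float64(-0.43)], [1, [0.85, 0.19, 0.0], np.float64(-0.42)]]
[[1, [0.84, 0.25, 0.01], np.float64(-0.43)], [1, [0.83, 0.3, 0.0], np.float64(-0.42)], [1, [0.8, 0.35, 0.01], np.float64(-0.43)], [1, [0.78, 0.4, 0.0], np.float64(-0.42)], [1, [0.75, 0.45, 0.01], np.float64(-0.43)]]
[[341.    0.  245.7]
 [  0.  341.  193.5]
 [  0.    0.    1. ]] [0.03117417 0.         0.         0.         0.        ]
max 0.79 end [ 5.700e+02 -1.000e-01  4.041e+02] 4.04
[[1, [0.79, 0.2, -0.01], np.float64(-0.04)], [1, [0.79, 0.21, -0.01], np.float64(-0.04)], [1, [0.79, 0.21, -0.01], np.float64(-0.04)], [1, [0.79, 0.22, -0.01], np.float64(-0.04)], [1, [0.79, 0.22, -0.01], np.float64(-0.04)]]
[[1, [0.79, 0.23, -0.01], np.float64(-0.04)], [1, [0.79, 0.23, -0.02], np.float64(-0.05)], [1, [0.79, 0.24, -0.01], np.float64(-0.04)], [1, [0.78, 0.24, -0.02], np.float64(-0.05)], [1, [0.78, 0.25, -0.01], np.float64(-0.04)]]
[[1, [0.78, 0.25, -0.02], np.float64(-0.05)]]
```

Call:
arm_command(
  increments=[
    [1, [0.68, -0.55, 0], -0.43],
    [1, [0.71, -0.51, 0], -0.43],
    [1, [0.75, -0.46, 0], -0.43],
    [1, [0.77, -0.41, 0], -0.43],
    [1, [0.8, -0.36, 0], -0.43],
  ],
)

```text
t: 0.65
ee_pos: [279.9, -586.1, 404.4]
orientation: [-0.0, 0.954, 0.301, -0.0]
contact_force: [0.3, -0.6, 0.3]
gripper_width: 1.003
finger_force: 0.0
```

Call:
arm_command(
  increments=[
    [1, [0.82, -0.31, 0], -0.43],
    [1, [0.84, -0.25, 0], -0.43],
    [1, [0.85, -0.2, 0], -0.43],
    [1, [0.86, -0.14, 0], -0.43],
    [1, [0.87, -0.09, 0], -0.43],
  ],
)

```text
t: 1.15
ee_pos: [355.0, -477.3, 404.7]
orientation: [0.0, 0.892, 0.452, 0.0]
contact_force: [-0.2, 0.3, -0.8]
gripper_width: 0.998
finger_force: 0.0
```

Call:
arm_command(
  increments=[
    [1, [0.88, -0.03, 0], -0.43],
    [1, [0.88, 0.02, 0], -0.43],
    [1, [0.87, 0.08, 0], -0.42],
    [1, [0.87, 0.14, 0], -0.43],
    [1, [0.85, 0.19, 0], -0.42],
  ],
)

```text
t: 1.65
ee_pos: [429.7, -368.8, 404.7]
orientation: [0.0, 0.809, 0.588, 0.0]
contact_force: [0.6, 0.2, -0.3]
gripper_width: 1.0
finger_force: 0.0
```

Call:
arm_command(
  increments=[
    [1, [0.84, 0.25, 0], -0.43],
    [1, [0.83, 0.3, 0], -0.42],
    [1, [0.8, 0.35, 0], -0.43],
    [1, [0.78, 0.4, 0], -0.42],
    [1, [0.75, 0.45, 0], -0.43],
  ],
)

```text
t: 2.15
ee_pos: [504.2, -260.5, 404.7]
orientation: [0.0, 0.705, 0.709, 0.0]
contact_force: [-0.2, -0.1, -0.3]
gripper_width: 0.995
finger_force: 0.0
```

Call:
arm_command(
  increments=[
    [1, [0, 0, 0], 0],
  ],
)

```text
t: 2.25
ee_pos: [506.0, -257.5, 405.1]
orientation: [0.0, 0.704, 0.711, 0.002]
contact_force: [0.4, 0.4, -0.1]
gripper_width: 1.0
finger_force: 0.0
```

```bash
python3 - <<'E'
from h import *
s=env.state(); print(s['t'],pose())
im,d,c=grab('wrist','w_cover'); np.savez('w_cover.npz',im=im,d=d,X=cloud(d,c),K=c[0],D=c[1],R=c[2],t=c[3])
s=plan(570,-20,420,4,10,1)
plan(588,270,404,10,10,1,s)
E
```

```text
2.25 (array([ 506.04784093, -257.466033  ,  405.06626519]), np.float64(0.5823147558364957))
max 0.8 end [570.1 -20.  420.1] 3.96
[[1, [0.8, 0.22, -0.05], np.float64(-0.04)], [1, [0.8, 0.23, -0.05], np.float64(-0.04)], [1, [0.79, 0.23, -0.05], np.float64(-0.04)], [1, [0.79, 0.24, -0.05], np.float64(-0.04)], [1, [0.79, 0.24, -0.05], np.float64(-0.04)]]
[[1, [0.79, 0.25, -0.05], np.float64(-0.04)], [1, [0.79, 0.25, -0.05], np.float64(-0.05)], [1, [0.79, 0.26, -0.05], np.float64(-0.04)], [1, [0.79, 0.26, -0.05], np.float64(-0.05)], [1, [0.78, 0.27, -0.06], np.float64(-0.04)]]
max 0.96 end [587.9 270.1 403.9] 9.98
[[1, [0.96, 0.13, 0.05], np.float64(-0.07)], [1, [0.96, 0.14, 0.05], np.float64(-0.07)], [1, [0.96, 0.15, 0.05], np.float64(-0.07)], [1, [0.96, 0.15, 0.06], np.float64(-0.07)], [1, [0.95, 0.17, 0.05], np.float64(-0.07)]]
[[1, [0.95, 0.17, 0.06], np.float64(-0.07)], [1, [0.95, 0.19, 0.05], np.float64(-0.07)], [1, [0.95, 0.19, 0.06], np.float64(-0.07)], [1, [0.94, 0.21, 0.05], np.float64(-0.07)], [1, [0.95, 0.21, 0.06], np.float64(-0.07)]]
```

View pics/w_cover.png

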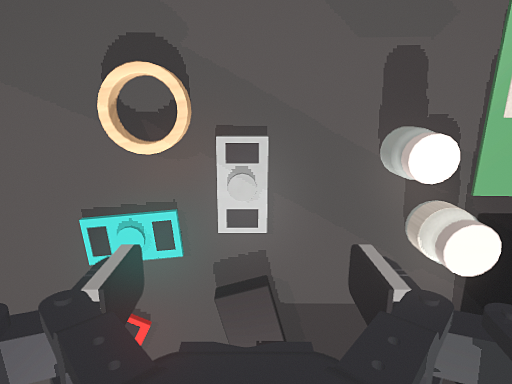

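The grey cover, dial up, is at (242,185); the light meter at (250,290) and the turquoise look-alike at (132,235) are clear of the finger lanes. On to the console and core.

Call:
arm_command(
  increments=[
    [1, [0.8, 0.22, -0.05], -0.04],
    [1, [0.8, 0.23, -0.05], -0.04],
    [1, [0.79, 0.23, -0.05], -0.04],
    [1, [0.79, 0.24, -0.05], -0.04],
    [1, [0.79, 0.24, -0.05], -0.04],
  ],
)

```text
t: 2.8
ee_pos: [536.3, -143.0, 412.1]
orientation: [0.0, 0.697, 0.717, -0.001]
contact_force: [0.2, -0.1, -0.9]
gripper_width: 0.995
finger_force: 0.0
```

Call:
arm_command(
  increments=[
    [1, [0.79, 0.25, -0.05], -0.04],
    [1, [0.79, 0.25, -0.05], -0.05],
    [1, [0.79, 0.26, -0.05], -0.04],
    [1, [0.79, 0.26, -0.05], -0.05],
    [1, [0.78, 0.27, -0.06], -0.04],
  ],
)

```text
t: 3.3
ee_pos: [570.0, -23.3, 419.9]
orientation: [0.0, 0.685, 0.729, -0.001]
contact_force: [0.1, -0.6, -0.9]
gripper_width: 1.001
finger_force: 0.0
```

Call:
arm_command(
  increments=[
    [1, [0, 0, 0], 0],
    [1, [0, 0, 0], 0],
  ],
)

```text
t: 3.5
ee_pos: [569.9, -23.7, 419.8]
orientation: [0.0, 0.684, 0.729, -0.001]
contact_force: [0.1, -0.0, -0.6]
gripper_width: 0.999
finger_force: 0.0
```

```bash
python3 - <<'E'
from h import *
im,d,c=grab('wrist','w_cons'); np.savez('w_cons.npz',im=im,d=d,X=cloud(d,c),K=c[0],D=c[1],R=c[2],t=c[3])
E
```

Call:
arm_command(
  increments=[
    [1, [0.96, 0.1, 0.05], -0.07],
    [1, [0.96, 0.1, 0.05], -0.07],
    [1, [0.96, 0.1, 0.05], -0.07],
    [1, [0.96, 0.1, 0.06], -0.07],
    [1, [0.95, 0.1, 0.05], -0.07],
  ],
)

```text
t: 4.05
ee_pos: [573.1, 119.9, 411.8]
orientation: [0.0, 0.666, 0.746, -0.001]
contact_force: [1.0, -0.7, 0.7]
gripper_width: 1.001
finger_force: 0.0
```

Call:
arm_command(
  increments=[
    [1, [0.95, 0, 0.06], -0.07],
    [1, [0.95, 0, 0.05], -0.07],
    [1, [0.95, 0, 0.06], -0.07],
    [1, [0.94, 0, 0.05], -0.07],
    [1, [0, 0, 0], 0],
  ],
)

```text
t: 4.55
ee_pos: [557.2, 236.8, 405.6]
orientation: [-0.001, 0.648, 0.762, 0.001]
contact_force: [0.1, 0.2, -0.2]
gripper_width: 1.004
finger_force: 0.0
```

Call:
arm_command(
  increments=[
    [1, [0, 0, 0], 0],
  ],
)

```text
t: 4.65
ee_pos: [558.4, 232.6, 405.2]
orientation: [0.0, 0.65, 0.76, -0.001]
contact_force: [0.0, -1.2, -0.1]
gripper_width: 1.002
finger_force: 0.0
```

```bash
python3 - <<'E'
from h import *
print(env.state()['t'],pose())
im,d,c=grab('wrist','w_core'); np.savez('w_core.npz',im=im,d=d,X=cloud(d,c),K=c[0],D=c[1],R=c[2],t=c[3])
E
```

```text
4.65 (array([558.40443744, 232.60169669, 405.23209546]), np.float64(8.964778199848174))
```

View pics/w_cons.png

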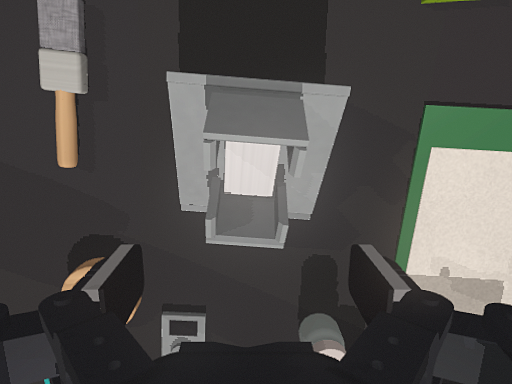

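View pics/w_core.png

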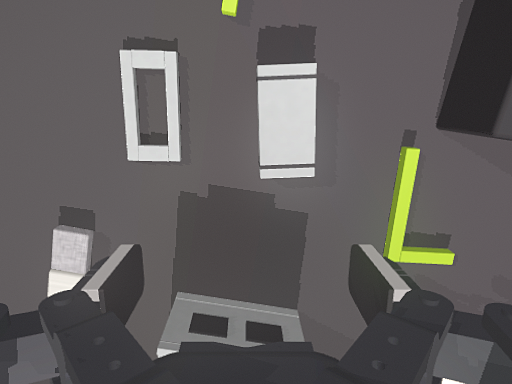

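The console's rim has its downhill wall at (247,225) and uphill wall at (255,115). The core is at (287,120) and the spacer at (152,105), seen from above. Now the precise fits.

```bash
cat > fit.py <<'E'
from h import *
def rect_at(f,uv,top,r=75):
    D=np.load(f) if isinstance(f,str) else f; X=D['X']; c=(D['K'],D['D'],D['R'],D['t'])
    z=np.nan_to_num(X[...,2]); g=D['im'].min(2)
    m=((abs(z-top)<3.5)&(g>90)).astype(np.uint8)
    nl,L=cv2.connectedComponents(m,connectivity=4)
    w=L[uv[1]-6:uv[1]+7,uv[0]-6:uv[0]+7]; l=np.bincount(w[w>0]).argmax()
    v,u=np.nonzero(L==l)
    n=cv2.undistortPoints(np.stack([u,v],1).reshape(-1,1,2).astype(float),c[0],c[1]).reshape(-1,2)
    ray=np.c_[n,np.ones(len(n))]@c[2]; o=-c[2].T@c[3]
    P=o+ray*((top-o[2])/ray[:,2])[:,None]
    r=cv2.minAreaRect(P[:,:2].astype(np.float32)); print('  zmed',np.median(X[L==l][:,2]).round(1),'n',len(u),'rect',np.round(r,1) if 0 else (np.round(r[0],1),np.round(r[1],1),round(r[2],1)))
    return r
if __name__=='__main__':
    for k,a in dict(core=('w_core.npz',(287,120),30),spacer=('w_core.npz',(130,105),10),cover=('w_cover.npz',(225,185),8)).items():
        print(k); rect_at(*a)
    for f in ['w_cons','scene0','side0']:
        X=np.load(f+'.npz')['X'].reshape(-1,3); X=X[np.isfinite(X).all(1)]
        X=X[(abs(X[:,0]-570)<110)&(abs(X[:,1]-5)<110)&(X[:,2]>15)]
        r=cv2.minAreaRect(X[X[:,2]<120][:,:2].astype(np.float32)); print(f,'all',np.round(r[0],1),np.round(r[1],1),round(r[2],1),'zmax',X[:,2].max().round(1))
        np.save('cons_'+f+'.npy',X)
E
python3 fit.py
cat > nest.py <<'E'
from h import *
from scipy.optimize import minimize
S=[np.load(f'cons_{f}.npy') for f in ['w_cons','scene0','side0']]
def Rn(yaw):
    c,s=np.cos(yaw),np.sin(yaw); ux=np.array([c,s,0]); up=np.array([0,0,1.])
    x=ux*np.cos(np.pi/6)+up*.5; z=-ux*.5+up*np.cos(np.pi/6); return np.stack([x,np.cross(z,x),z],1)
# box surfaces of the pocket walls: signed-distance to union of wall boxes + slope plate
B=[]
for sx in (-1,1):
    B.append((sx*61.25,0,25,4.5,38.25,29))
    for sy in (-1,1): B.append((sx*43.1,sy*33.75,25,13.6,4.5,29))
B=np.array(B)
def sd(q):
    d=np.abs(q[:,None]-B[:,:3])-B[:,3:]
    return (np.linalg.norm(np.maximum(d,0),axis=2)+np.minimum(d.max(2),0)).min(1)
def cost(p,X):
    q=(X-[p[0],p[1],62])@Rn(p[2]); q=q[q[:,2]>8]
    e=np.abs(sd(q)); return np.minimum(e,8).mean()
for names,X in [('wrist',S[0]),('scene',S[1]),('side',S[2]),('all',np.vstack(S))]:
    best=min((minimize(cost,[x0,y0,np.radians(a)],args=(X,),method='Nelder-Mead',options=dict(initial_simplex=np.array([[x0,y0,np.radians(a)]]*4)+np.vstack([[0,0,0],np.diag([8,8,.06])]))) for x0 in (560,580) for y0 in (-5,12) for a in (88,94)),key=lambda r:r.fun)
    print(names,np.round(best.x[:2],1),np.degrees(best.x[2]).round(2),best.fun.round(2))
E
python3 nest.py
```

```text
core
  zmed 29.8 n 6236 rect (array([592.1, 283. ]), array([ 56.6, 109.9]), 11.0)
spacer
  zmed 9.6 n 3669 rect (array([453.3, 275.3]), array([ 56.7, 109.6]), 8.0)
cover
  zmed 7.8 n 3106 rect (array([ 503.8, -280.6]), array([ 55.8, 108.8]), 0.5)
w_cons all [574.9 -16.5] [159.6 150.5] 89.1 zmax 342.3
scene0 all [575.3 -15.6] [156.4 167.5] 0.5 zmax 144.0
side0 all [571.  -15.1] [161.4 151.6] 88.8 zmax 142.3
wrist [574.6 -12.3] 89.11 6.61
scene [573.8 -11.2] 89.04 1.81
side [572.5 -12.1] 88.97 1.15
all [574.5 -12.3] 89.11 6.47
```

```bash
sed -i "s/for f in \['w_cons','scene0','side0'\]\]/for f in ['w_cons','scene0','side0']]; S=[x[x[:,2]<150] for x in S]/" nest.py
cat >> nest.py <<'E'
p=best.x
for X in S:
    q=(X-[574,-12,62])@Rn(np.radians(89.1)); i=(abs(q[:,0])<25)&(abs(q[:,1])<20)&(q[:,2]<40)
    j=(abs(abs(q[:,0])-61.5)<3)&(abs(q[:,1])<30)&(q[:,2]>45)
    print('floor z_n',i.sum(),np.percentile(q[i,2],[10,50,90]).round(1) if i.sum() else '','rim',np.median(q[j,2]).round(1))
E
python3 nest.py; python3 - <<'E'
from h import *
print(env.state()['t'],pose())
plan(592,283,300,11,5,1)
E
```

```text
wrist [574.6 -12.7] 89.16 0.79
scene [573.8 -11.2] 89.04 1.81
side [572.5 -12.1] 88.97 1.15
all [574.5 -12.7] 89.24 0.92
floor z_n 1695 [7.  7.7 8.4] rim 53.6
floor z_n 1 [-6.9 -6.9 -6.9] rim 49.8
floor z_n 7 [2.2 7.4 7.8] rim 51.6
4.7 (array([558.68001289, 231.70943451, 405.18823037]), np.float64(8.87261955126102))
max 0.71 end [591.9 283.1 299.9] 11.02
[[1, [0.3, 0.27, 0.7], np.float64(-0.05)], [1, [0.3, 0.28, 0.7], np.float64(-0.05)], [1, [0.3, 0.28, 0.7], np.float64(-0.05)], [1, [0.3, 0.28, 0.7], np.float64(-0.05)], [1, [0.3, 0.27, 0.71], np.float64(-0.05)]]
```

Call:
arm_command(
  increments=[
    [1, [0.3, 0.27, 0.7], -0.05],
    [1, [0.3, 0.28, 0.7], -0.05],
    [1, [0.3, 0.28, 0.7], -0.05],
    [1, [0.3, 0.28, 0.7], -0.05],
    [1, [0.3, 0.27, 0.7], -0.05],
  ],
)

```text
t: 5.2
ee_pos: [592.6, 282.6, 299.5]
orientation: [0.001, 0.636, 0.771, -0.001]
contact_force: [-0.1, 0.5, -1.0]
gripper_width: 1.002
finger_force: 0.0
```

Call:
arm_command(
  increments=[
    [1, [0, 0, 0], 0],
  ],
)

```text
t: 5.3
ee_pos: [591.6, 283.4, 297.7]
orientation: [-0.001, 0.636, 0.772, -0.002]
contact_force: [-0.3, -1.2, -0.3]
gripper_width: 1.001
finger_force: 0.0
```

```bash
python3 - <<'E'
from h import *
print(env.state()['t'],pose())
im,d,c=grab('wrist'); np.savez('w2.npz',im=im,d=d,X=cloud(d,c),K=c[0],D=c[1],R=c[2],t=c[3])
uv=proj([[592,283,30]],c)[0].astype(int);print(uv)
from fit import rect_at
r=rect_at('w2.npz',tuple(uv),30)
plan(*r[0],182,r[2],5,1)
E
```

```text
5.3 (array([591.59014241, 283.42724207, 297.65608287]), np.float64(11.050970635628572))
[246 195]
  zmed 29.7 n 9881 rect (array([593.1, 278.1]), array([55.9, 97.7]), 11.1)
max 0.79 end [593.2 278.1 181.9] 11.12
[[1, [-0.04, 0.0, 0.78], np.float64(0.0)], [1, [-0.03, 0.0, 0.78], np.float64(0.0)], [1, [-0.04, 0.01, 0.78], np.float64(0.0)], [1, [-0.03, 0.0, 0.78], np.float64(-0.01)], [1, [-0.04, 0.01, 0.79], np.float64(0.0)]]
```

Call:
arm_command(
  increments=[
    [1, [0, 0, 0.78], 0],
    [1, [0, 0, 0.78], 0],
    [1, [0, 0, 0.78], 0],
    [1, [0, 0, 0.78], 0],
    [1, [0, 0, 0.76], 0],
  ],
)

```text
t: 5.85
ee_pos: [592.2, 283.4, 185.0]
orientation: [0.001, 0.636, 0.772, 0.0]
contact_force: [0.1, -0.1, 0.2]
gripper_width: 1.001
finger_force: 0.0
```

Call:
arm_command(
  increments=[
    [0, [0, 0, 0], 0],
    [0, [0, 0, 0], 0],
    [0, [0, 0, 0], 0],
    [0, [0, 0, 0], 0],
    [0, [0, 0, 0], 0],
  ],
)

```text
t: 6.35
ee_pos: [592.0, 285.4, 186.1]
orientation: [0.001, 0.635, 0.772, 0.001]
contact_force: [-0.8, -1.2, 6.6]
gripper_width: 0.64
finger_force: 67.4
```

Call:
arm_command(
  increments=[
    [0, [0, 0, 0], 0],
    [0, [0, 0, 0], 0],
  ],
)

```text
t: 6.55
ee_pos: [592.0, 285.4, 186.1]
orientation: [0.001, 0.635, 0.772, 0.001]
contact_force: [0.5, -1.6, 7.1]
gripper_width: 0.634
finger_force: 67.4
```

Call:
arm_command(
  increments=[
    [0, [0, 0, -0.5], 0],
    [0, [0, 0, -0.9], 0],
    [0, [0, 0, -0.9], 0],
    [0, [0, 0, -0.9], 0],
    [0, [0, 0, -0.9], 0],
  ],
)

```text
t: 7.05
ee_pos: [590.6, 285.2, 308.8]
orientation: [-0.0, 0.635, 0.773, -0.0]
contact_force: [0.7, -1.0, -1.7]
gripper_width: 0.636
finger_force: 66.3
```

```bash
python3 - <<'E'
from h import *
s=env.state();print(s['t'],pose(),s['contact_force'],s['gripper_width'])
# nest frame at
from nest import Rn
E
sed -i 's/^S=/if __name__!="__main__": raise SystemExit\nS=/' nest.py
cat >> h.py <<'E'
def Rn(yaw=np.radians(89.15)):
    c,s=np.cos(yaw),np.sin(yaw); ux=np.array([c,s,0]); up=np.array([0,0,1.])
    x=ux*np.cos(np.pi/6)+up*.5; z=-ux*.5+up*np.cos(np.pi/6); return np.stack([x,np.cross(z,x),z],1)
N0=np.array([574.4,-12.5,62.])
def n2w(x,y,z): return N0+Rn()@np.array([x,y,z])
E
python3 - <<'E'
from h import *
print(n2w(0,0,54),n2w(61,0,54),n2w(-61,0,54))
t=n2w(10,0,54); print(t)
# flat core, uphill end 55 ahead of grip: contact at inner edge of uphill wall + 5
e=n2w(61,0,54); print('grip xy for end at e', e[:2]-52*np.array([np.cos(np.radians(89.15)),np.sin(np.radians(89.15))]))
E
```

```text
7.05 (array([590.62050546, 285.20932422, 308.79554694]), np.float64(11.197269745911878)) [ 0.71297845 -0.95121335 -1.65216788] 0.6358567214604086
wrist [574.6 -12.7] 89.16 0.79
scene [573.8 -11.2] 89.04 1.81
side [572.5 -12.1] 88.97 1.15
all [574.5 -12.7] 89.24 0.92
floor z_n 1695 [7.  7.7 8.4] rim 53.6
floor z_n 1 [-6.9 -6.9 -6.9] rim 49.8
floor z_n 7 [2.2 7.4 7.8] rim 51.6
[573.99946163 -39.49702889 108.7653718 ] [574.78314536  13.32470754 139.2653718 ] [573.2157779  -92.31876533  78.2653718 ]
[574.12793437 -30.83772784 113.7653718 ]
grip xy for end at e [574.01173812 -38.66957033]
```

```bash
python3 - <<'E'
from h import *
plan(574.2,-38,350,-0.85,15,0)
E
```

```text
max 0.72 end [574.2 -38.1 349.9] -0.83
[[0, [-0.7, -0.18, -0.09], np.float64(0.09)], [0, [-0.7, -0.17, -0.09], np.float64(0.09)], [0, [-0.7, -0.16, -0.09], np.float64(0.09)], [0, [-0.7, -0.15, -0.09], np.float64(0.09)], [0, [-0.71, -0.14, -0.09], np.float64(0.09)]]
[[0, [-0.71, -0.13, -0.09], np.float64(0.1)], [0, [-0.71, -0.11, -0.09], np.float64(0.09)], [0, [-0.71, -0.11, -0.09], np.float64(0.1)], [0, [-0.71, -0.09, -0.09], np.float64(0.09)], [0, [-0.71, -0.09, -0.09], np.float64(0.1)]]
[[0, [-0.72, -0.07, -0.09], np.float64(0.09)], [0, [-0.72, -0.07, -0.1], np.float64(0.1)], [0, [-0.71, -0.05, -0.09], np.float64(0.09)], [0, [-0.72, -0.05, -0.1], np.float64(0.1)], [0, [-0.72, -0.03, -0.09], np.float64(0.09)]]
```

Call:
arm_command(
  increments=[
    [0, [-0.7, -0.18, -0.12], 0.09],
    [0, [-0.7, -0.17, -0.12], 0.09],
    [0, [-0.7, -0.16, -0.12], 0.09],
    [0, [-0.7, -0.15, -0.12], 0.09],
    [0, [-0.71, -0.14, -0.12], 0.09],
  ],
)

```text
t: 7.55
ee_pos: [584.4, 176.7, 325.9]
orientation: [-0.0, 0.661, 0.751, -0.0]
contact_force: [-0.1, 0.3, -2.2]
gripper_width: 0.635
finger_force: 66.4
```

Call:
arm_command(
  increments=[
    [0, [-0.71, -0.13, -0.09], 0.1],
    [0, [-0.71, -0.11, -0.09], 0.09],
    [0, [-0.71, -0.11, -0.09], 0.1],
    [0, [-0.71, -0.09, -0.09], 0.09],
    [0, [-0.71, -0.09, -0.09], 0.1],
  ],
)

```text
t: 8.05
ee_pos: [579.1, 69.2, 339.4]
orientation: [-0.0, 0.687, 0.726, -0.0]
contact_force: [1.0, -0.3, -2.7]
gripper_width: 0.639
finger_force: 66.3
```

Call:
arm_command(
  increments=[
    [0, [-0.72, -0.07, -0.06], 0.09],
    [0, [-0.72, -0.07, -0.06], 0.1],
    [0, [-0.71, -0.05, -0.06], 0.09],
    [0, [-0.72, -0.05, -0.06], 0.1],
    [0, [-0.72, -0.03, -0.06], 0.09],
  ],
)

```text
t: 8.55
ee_pos: [573.9, -38.6, 348.3]
orientation: [-0.0, 0.712, 0.702, -0.0]
contact_force: [-0.4, -0.2, -1.9]
gripper_width: 0.632
finger_force: 66.3
```

Call:
arm_command(
  increments=[
    [0, [0, 0, 0], 0],
    [0, [0, 0, 0], 0],
  ],
)

```text
t: 8.75
ee_pos: [574.2, -38.0, 348.1]
orientation: [-0.0, 0.713, 0.701, 0.0]
contact_force: [0.1, 0.1, -2.8]
gripper_width: 0.638
finger_force: 66.3
```

```bash
cat > tilt.py <<'E'
from h import *
def core_pts(lo=None,tag=None):
    """points of held part near the tool from side+scene cams; fit its top plane"""
    p,a=pose(); out=[]
    for n in ['side','scene']:
        im,d,c=grab(n,(tag+n) if tag else None); X=cloud(d,c).reshape(-1,3); X=X[np.isfinite(X).all(1)]
        i=(abs(X[:,0]-p[0])<45)&(abs(X[:,1]-p[1])<75)&(X[:,2]<p[2]-100)&(X[:,2]>60); out.append(X[i])
    return p,a,out
if __name__=='__main__':
    print(env.state()['t'],pose(),np.round(env.state()['contact_force'],1))
    import sys
    p,a,o=core_pts(tag=sys.argv[1])
    np.savez('t_'+sys.argv[1],p=p,a=o[0],b=o[1])
    c=cam('side')
    for n in ['side','scene']:
        im=cv2.imread(f'pics/{sys.argv[1]}{n}.png'); u=proj([p-[0,0,170]],cam(n))[0].astype(int)
        b=im[max(u[1]-65,0):u[1]+65,max(u[0]-65,0):u[0]+65]; cv2.imwrite(f'pics/{sys.argv[1]}{n}c.png',cv2.resize(b,None,fx=4,fy=4,interpolation=2))
    A,B=[cv2.resize(cv2.imread(f'pics/{sys.argv[1]}{n}c.png'),(400,400)) for n in ['side','scene']]
    cv2.imwrite(f'pics/{sys.argv[1]}_c.png',np.hstack([A,B]))
E
python3 tilt.py a; python3 -c "
from h import *
plan(574.2,-38,330,-0.85,2,0)"
```

```text
8.75 (array([574.22289351, -38.04133172, 348.09940951]), np.float64(-0.9091390133308296)) [ 0.1  0.1 -2.8]
max 0.3 end [574.1 -38.  330. ] -0.84
[[0, [-0.02, 0.0, 0.3], np.float64(0.01)], [0, [-0.03, -0.01, 0.3], np.float64(0.0)]]
```

View pics/a_c.png

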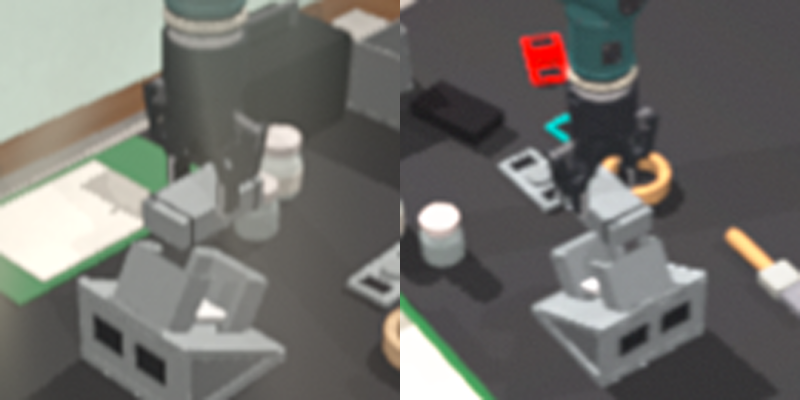

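The core (left (185,205), right (615,200)) hangs roughly level above the pocket. I'll lower its uphill end onto the uphill wall to tip it in the grip.

Call:
arm_command(
  increments=[
    [0, [0, 0, 0.3], 0],
    [0, [0, 0, 0.3], 0],
    [0, [0, 0, 0.15], 0],
  ],
)

```text
t: 9.15
ee_pos: [574.6, -37.7, 324.5]
orientation: [-0.0, 0.712, 0.702, -0.001]
contact_force: [-3.2, -3.2, 10.6]
gripper_width: 0.637
finger_force: 67.9
```

Call:
arm_command(
  increments=[
    [0, [0, 0, 0.1], 0],
    [0, [0, 0, 0.1], 0],
  ],
)

```text
t: 9.35
ee_pos: [574.6, -39.5, 319.8]
orientation: [0.001, 0.713, 0.702, -0.002]
contact_force: [-1.9, -6.0, 9.3]
gripper_width: 0.64
finger_force: 68.5
```

Call:
arm_command(
  increments=[
    [0, [0, 0, 0.1], 0],
    [0, [0, 0, 0.1], 0],
  ],
)

```text
t: 9.55
ee_pos: [574.6, -41.2, 313.9]
orientation: [0.002, 0.713, 0.701, -0.003]
contact_force: [-2.7, -9.3, 10.1]
gripper_width: 0.639
finger_force: 69.3
```

Call:
arm_command(
  increments=[
    [0, [0, 0, 0.1], 0],
    [0, [0, 0, 0.1], 0],
  ],
)

```text
t: 9.75
ee_pos: [574.5, -42.4, 307.8]
orientation: [0.002, 0.713, 0.701, -0.003]
contact_force: [-3.9, -11.1, 10.3]
gripper_width: 0.642
finger_force: 70.2
```

Call:
arm_command(
  increments=[
    [0, [0, 0, 0.1], 0],
    [0, [0, 0, 0.1], 0],
    [0, [0, 0, 0.1], 0],
  ],
)

```text
t: 10.05
ee_pos: [574.4, -43.2, 298.6]
orientation: [0.002, 0.714, 0.7, -0.004]
contact_force: [-1.8, -11.5, 8.3]
gripper_width: 0.637
finger_force: 71.8
```

```bash
python3 tilt.py b
```

```text
10.05 (array([574.42432097, -43.21160386, 298.62358148]), np.float64(-1.0781159731595817)) [ -1.8 -11.5   8.3]
```

View pics/b_c.png

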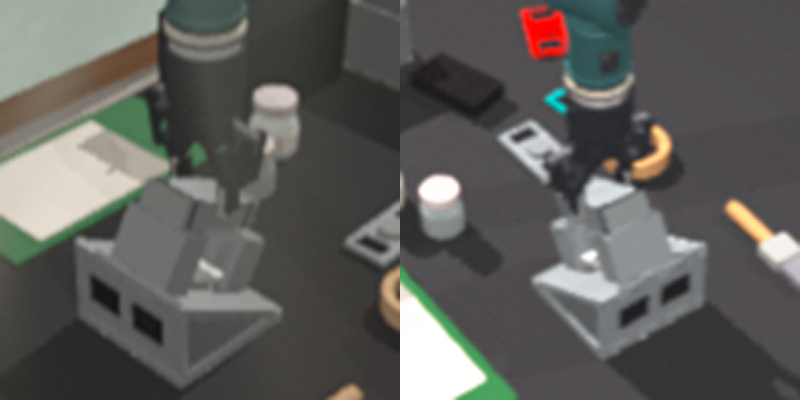

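The core now sits tilted over the pocket (left (170,225), right (625,205)), resting at the uphill wall. I'll measure its tilt from depth.

```bash
cat > tq.py <<'E'
from h import *
import sys
D=np.load(f't_{sys.argv[1]}.npz'); lo,hi=float(sys.argv[2]),float(sys.argv[3])
p=D['p']; X=np.vstack([D['a'],D['b']]); q=(X-N0)@Rn()
print('pivot nest',((p-[0,0,164])-N0)@Rn())
for a,b in [(-70,-50),(-50,-40),(-40,-30),(-30,-20),(-20,-10),(20,30),(30,40),(40,50),(50,60),(60,70),(70,80)]:
    i=(q[:,0]>a)&(q[:,0]<=b)&(abs(q[:,1])<26)&(q[:,2]>lo)&(q[:,2]<hi)
    if i.sum()>3: print(a,b,i.sum(),np.percentile(q[i,2],[10,50,90]).round(1))
E
python3 tq.py b 55 120
```

```text
pivot nest [ 9.71800083 -0.4799174  78.24779824]
-40 -30 8 [72.7 88.4 89.2]
-30 -20 12 [72.3 88.  89. ]
-20 -10 11 [85.5 87.8 88.3]
20 30 34 [ 84.9  85.9 103.5]
30 40 38 [82.8 84.9 96.3]
40 50 35 [ 82.7  84.5 114.4]
50 60 35 [78.1 83.8 85.2]
60 70 237 [58.2 70.4 81.9]
70 80 7 [56.9 68.9 81.3]
```

Call:
arm_command(
  increments=[
    [0, [-0.1, 0, -0.18], 0],
    [0, [-0.2, 0, -0.05], 0],
    [0, [0, 0, 0], 0],
  ],
)

```text
t: 10.45
ee_pos: [574.5, -47.3, 304.8]
orientation: [-0.0, 0.713, 0.702, -0.0]
contact_force: [-1.0, -1.3, -2.6]
gripper_width: 0.64
finger_force: 70.3
```

```bash
cat >> h.py <<'E'
def pn(): return ((pose()[0]-[0,0,164])-N0)@Rn()
def goto_n(x,y,z,n,g,start=None):
    t=n2w(x,y,z)+[0,0,164]; return plan(*t,-.85,n,g,start)
E
python3 - <<'E'
from h import *
print(pose(),pn(),np.round(env.state()['contact_force'],1))
s=goto_n(1,0,76,2,0)
goto_n(1,0,52,5,0,s)
E
python3 tilt.py c; python3 tq.py c 60 120
```

```text
(array([574.4572491 , -47.32095901, 304.81761405]), np.float64(-0.8806687931072174)) [ 9.25702581 -0.57380318 85.66619503] [-1.  -1.3 -2.6]
max 0.21 end [573.8 -49.7 292.2] -0.88
[[0, [-0.04, -0.01, 0.21], np.float64(0.0)], [0, [-0.04, -0.01, 0.21], np.float64(0.0)]]
max 0.14 end [574.  -37.7 271.5] -0.88
[[0, [0.08, 0.0, 0.14], np.float64(0.0)], [0, [0.08, 0.0, 0.14], np.float64(0.0)], [0, [0.08, 0.0, 0.14], np.float64(0.0)], [0, [0.08, 0.0, 0.13], np.float64(0.0)], [0, [0.08, 0.0, 0.14], np.float64(0.0)]]
10.45 (array([574.4572491 , -47.32095901, 304.81761405]), np.float64(-0.8806687931072174)) [-1.  -1.3 -2.6]
pivot nest [ 9.25702581 -0.57380318 85.66619503]
-30 -20 12 [93.4 95.8 96.7]
-20 -10 13 [93.2 94.7 95.9]
20 30 38 [91.4 92.2 98.6]
30 40 32 [90.4 91.3 92.9]
40 50 34 [88.2 90.5 91.7]
50 60 36 [87.6 89.6 90.8]
60 70 244 [63.2 75.6 87.5]
70 80 21 [64.6 75.  85.7]
```

Call:
arm_command(
  increments=[
    [0, [0.1, 0, 0.14], 0],
    [0, [0.1, 0, 0.14], 0],
    [0, [0.1, 0, 0.14], 0],
    [0, [0, 0, 0.1], 0],
    [0, [0, 0, 0.1], 0],
  ],
)

```text
t: 11.05
ee_pos: [574.8, -41.6, 287.1]
orientation: [0.002, 0.713, 0.701, -0.003]
contact_force: [-3.9, -10.2, 7.7]
gripper_width: 0.636
finger_force: 74.2
```

Call:
arm_command(
  increments=[
    [0, [-0.1, 0, -0.18], 0],
    [0, [-0.15, 0, -0.18], 0],
    [0, [0, 0, 0], 0],
  ],
)

```text
t: 11.35
ee_pos: [574.7, -45.3, 297.7]
orientation: [0.0, 0.712, 0.702, 0.0]
contact_force: [0.0, -0.7, -2.2]
gripper_width: 0.638
finger_force: 72.6
```

```bash
python3 tilt.py d; python3 tq.py d 60 120; python3 - <<'E'
from h import *
s=goto_n(1,0,76,2,0)
goto_n(1,0,52,5,0,s)
E
```

```text
11.35 (array([574.66034883, -45.25104347, 297.68328248]), np.float64(-0.8492894424281018)) [ 0.  -0.7 -2.2]
pivot nest [ 7.48487148 -0.74617387 78.4513323 ]
-40 -30 4 [78.4 78.7 79.2]
-30 -20 7 [79.2 81.  81.5]
-20 -10 5 [80.8 81.4 82.3]
20 30 22 [74.7 88.  98.3]
30 40 14 [87.3 89.  89.6]
40 50 16 [ 89.4  90.3 117.9]
50 60 19 [89.7 91.6 97.5]
60 70 224 [67.4 80.  90.9]
70 80 45 [65.3 70.4 82.7]
max 0.08 end [573.7 -49.6 292.4] -0.81
[[0, [-0.08, -0.01, 0.08], np.float64(0.0)], [0, [-0.08, -0.01, 0.08], np.float64(0.0)]]
max 0.14 end [573.9 -37.6 271.4] -0.81
[[0, [0.08, 0.0, 0.14], np.float64(0.0)], [0, [0.08, 0.0, 0.14], np.float64(0.0)], [0, [0.08, 0.0, 0.14], np.float64(0.0)], [0, [0.08, 0.0, 0.14], np.float64(0.0)], [0, [0.08, 0.0, 0.14], np.float64(0.0)]]
```

```bash
python3 - <<'E'
from h import *
s=goto_n(-8,0,89,2,0)
s=goto_n(-8,0,76,5,0,s)
E
```

```text
max 0.32 end [573.5 -64.  299. ] -0.81
[[0, [-0.32, -0.01, -0.03], np.float64(0.0)], [0, [-0.32, -0.01, -0.03], np.float64(0.0)]]
max 0.08 end [573.6 -57.4 287.9] -0.81
[[0, [0.04, 0.0, 0.07], np.float64(0.0)], [0, [0.04, 0.0, 0.08], np.float64(0.0)], [0, [0.05, 0.0, 0.07], np.float64(0.0)], [0, [0.04, 0.0, 0.08], np.float64(0.0)], [0, [0.05, 0.0, 0.07], np.float64(0.0)]]
```

Call:
arm_command(
  increments=[
    [0, [-0.1, -0.01, -0.3], 0],
    [0, [-0.3, -0.01, 0], 0],
    [0, [-0.24, 0, 0.24], 0],
    [0, [0, 0, 0], 0],
  ],
)

```text
t: 11.85
ee_pos: [573.0, -66.9, 297.9]
orientation: [-0.0, 0.713, 0.701, -0.001]
contact_force: [0.1, 0.8, -2.5]
gripper_width: 0.638
finger_force: 72.7
```

Call:
arm_command(
  increments=[
    [0, [0.04, 0, 0.07], 0],
    [0, [0.04, 0, 0.08], 0],
    [0, [0.05, 0, 0.07], 0],
    [0, [0.04, 0, 0.08], 0],
    [0, [0.05, 0, 0.08], 0],
  ],
)

```text
t: 12.35
ee_pos: [573.8, -57.6, 287.5]
orientation: [-0.0, 0.712, 0.702, 0.0]
contact_force: [0.6, 0.7, -2.5]
gripper_width: 0.636
finger_force: 72.7
```

```bash
python3 tilt.py e; python3 tq.py e 60 120;
```

```text
12.35 (array([573.76882628, -57.59964496, 287.45518417]), np.float64(-0.8277954218953822)) [ 0.6  0.7 -2.5]
pivot nest [-8.33365710e+00 -3.79378996e-02  7.57737734e+01]
-70 -50 5 [72.3 75.8 76.5]
-50 -40 4 [67.5 77.6 78.1]
-40 -30 7 [77.9 78.6 79.4]
-30 -20 9 [79.1 80.3 80.9]
-20 -10 9 [76.2 80.9 81.8]
20 30 25 [ 79.2  87.  114.8]
30 40 25 [ 87.5  89.  119.1]
40 50 63 [65.6 85.5 89.6]
50 60 207 [63.8 74.9 85.3]
```

View pics/e_c.png

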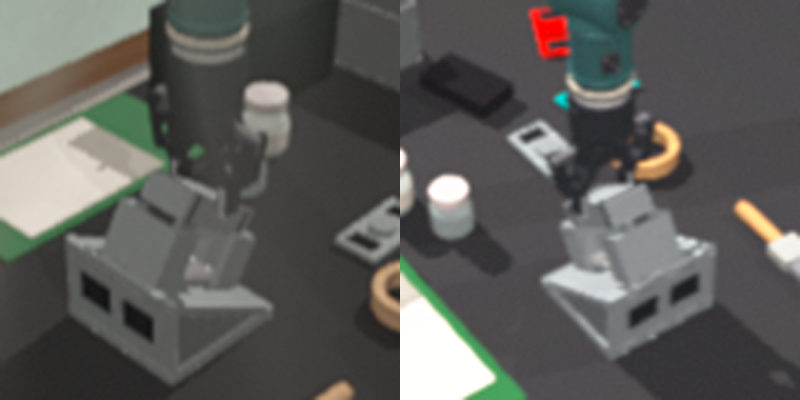

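```bash
python3 - <<'E'
from h import *
D=np.load('t_e.npz')
for k in 'ab':
    q=(D[k]-N0)@Rn(); i=(abs(q[:,1])<27)&(q[:,0]>20)&(q[:,2]>60)&(q[:,2]<92)
    q=q[i]; 
    for lo in range(60,92,4):
        j=(q[:,2]>=lo)&(q[:,2]<lo+4); 
        if j.sum()>4: print(k,lo,j.sum(),'xmax',np.percentile(q[j,0],[50,90,97]).round(1))
E
```

```text
a 60 13 xmax [54.2 55.3 55.7]
a 64 21 xmax [53.4 55.3 55.7]
a 68 20 xmax [52.8 54.9 55.9]
a 72 20 xmax [52.7 53.5 53.9]
a 76 21 xmax [51.6 52.8 53.4]
a 80 22 xmax [51.7 53.5 54.7]
a 84 27 xmax [49.5 52.4 53.2]
a 88 23 xmax [48.1 50.7 51.3]
b 60 16 xmax [51.  54.9 56.4]
b 64 18 xmax [51.7 57.4 59.3]
b 68 16 xmax [51.5 55.1 55.6]
b 72 18 xmax [52.5 57.  58. ]
b 76 16 xmax [52.4 54.1 54.9]
b 80 26 xmax [49.7 55.8 57.7]
b 84 23 xmax [46.5 52.7 53.9]
b 88 22 xmax [43.4 52.3 54.4]
```

The core sits with its downhill end inside the mouth, over-tilted about 8°, and about 5 mm uphill in the grip (left (175,215), right (620,215)). I'll level it to the slope on the downhill wall's top.

```bash
python3 - <<'E'
from h import *
s=goto_n(-8.3,0,90,2,0)
s=goto_n(-16.5,0,90,1,0,s)
s=goto_n(-16.5,0,76,5,0,s)
E
```

```text
max 0.21 end [573.5 -64.7 299.9] -0.81
[[0, [-0.12, 0.0, -0.21], np.float64(0.0)], [0, [-0.12, 0.0, -0.21], np.float64(0.0)]]
max 0.24 end [573.4 -71.9 295.7] -0.81
[[0, [-0.24, 0.0, 0.14], np.float64(0.0)]]
max 0.08 end [573.5 -64.7 283.7] -0.81
[[0, [0.05, 0.0, 0.08], np.float64(0.0)], [0, [0.05, 0.0, 0.08], np.float64(0.0)], [0, [0.05, 0.0, 0.08], np.float64(0.0)], [0, [0.04, 0.0, 0.08], np.float64(0.0)], [0, [0.05, 0.0, 0.08], np.float64(0.0)]]
```

Call:
arm_command(
  increments=[
    [0, [-0.12, 0, -0.21], 0],
    [0, [-0.12, 0, -0.21], 0],
    [0, [-0.24, 0, 0.14], 0],
    [0, [0, 0, 0], 0],
  ],
)

```text
t: 12.85
ee_pos: [573.3, -74.5, 296.0]
orientation: [0.0, 0.713, 0.701, -0.001]
contact_force: [-1.5, -0.2, -2.1]
gripper_width: 0.636
finger_force: 72.7
```

Call:
arm_command(
  increments=[
    [0, [0.05, 0, 0.08], 0],
    [0, [0.05, 0, 0.08], 0],
    [0, [0.05, 0, 0.08], 0],
    [0, [0.04, 0, 0.08], 0],
    [0, [0.05, 0, 0.08], 0],
  ],
)

```text
t: 13.35
ee_pos: [574.4, -65.1, 286.5]
orientation: [0.001, 0.712, 0.702, -0.0]
contact_force: [-3.5, -0.7, 18.3]
gripper_width: 0.639
finger_force: 75.4
```

Call:
arm_command(
  increments=[
    [0, [0, 0, 0.08], 0],
    [0, [0, 0, 0], 0],
  ],
)

```text
t: 13.55
ee_pos: [575.0, -65.2, 284.2]
orientation: [0.002, 0.712, 0.702, 0.0]
contact_force: [-1.8, -2.0, 14.1]
gripper_width: 0.637
finger_force: 75.5
```

```bash
cat >> tq.py <<'E'
# uphill end position at several heights
for lo in range(int(lo),int(lo)+36,6):
    j=(abs(q[:,1])<27)&(q[:,0]>15)&(q[:,0]<75)&(q[:,2]>=lo)&(q[:,2]<lo+6)
    if j.sum()>4: print('end z',lo,np.percentile(q[j,0],[50,95]).round(1))
E
python3 tilt.py f; python3 tq.py f 60 120;
```

```text
13.55 (array([575.01468246, -65.1546111 , 284.23027555]), np.float64(-0.7982954979495532)) [-1.8 -2.  14.1]
pivot nest [-16.47217817  -1.39573305  76.74874703]
-70 -50 11 [82.1 82.6 83.7]
-50 -40 16 [73.  83.1 84.5]
-40 -30 9 [82.6 83.9 84.5]
-30 -20 15 [83.6 84.4 85.2]
-20 -10 22 [83.9 85.3 94.3]
20 30 32 [ 85.5  86.9 119.1]
30 40 52 [63.5 82.5 87.5]
40 50 206 [62.7 73.9 85.2]
end z 60 [42.8 46.3]
end z 66 [42.3 45.4]
end z 72 [42.1 46. ]
end z 78 [42.1 46.9]
end z 84 [34.2 44.9]
```

```bash
python3 - <<'E'
from h import *
s=goto_n(-15.5,-1,84,1,0)
s=goto_n(-6.5,0,80,2,0,s)
s=goto_n(-6.5,0,56,5,0,s)
s=goto_n(-6.5,0,34,5,0,s)
E
```

```text
max 0.23 end [574.7 -68.  291.1] -0.81
[[0, [-0.09, -0.01, -0.23], np.float64(0.0)]]
max 0.17 end [573.7 -58.1 292. ] -0.81
[[0, [0.16, -0.02, -0.02], np.float64(0.0)], [0, [0.17, -0.02, -0.01], np.float64(0.0)]]
max 0.14 end [573.8 -46.1 271.3] -0.81
[[0, [0.08, 0.0, 0.14], np.float64(0.0)], [0, [0.08, 0.0, 0.14], np.float64(0.0)], [0, [0.08, 0.0, 0.14], np.float64(0.0)], [0, [0.08, 0.0, 0.14], np.float64(0.0)], [0, [0.08, 0.0, 0.13], np.float64(0.0)]]
max 0.13 end [574.  -35.3 252.1] -0.81
[[0, [0.07, 0.0, 0.13], np.float64(0.0)], [0, [0.07, 0.0, 0.13], np.float64(0.0)], [0, [0.07, 0.0, 0.13], np.float64(0.0)], [0, [0.08, 0.0, 0.12], np.float64(0.0)], [0, [0.07, 0.0, 0.13], np.float64(0.0)]]
```

Call:
arm_command(
  increments=[
    [0, [-0.09, -0.01, -0.23], 0],
    [0, [0.16, -0.01, -0.02], 0],
    [0, [0.17, -0.01, -0.01], 0],
    [0, [0, 0, 0], 0],
  ],
)

```text
t: 14.05
ee_pos: [572.5, -56.2, 289.0]
orientation: [-0.001, 0.712, 0.703, 0.0]
contact_force: [-0.1, -0.5, -2.3]
gripper_width: 0.637
finger_force: 73.7
```

```bash
python3 tilt.py g; python3 tq.py g 60 120; python3 - <<'E'
from h import *
s=goto_n(-6.5,0,64,4,0)
E
```

```text
14.05 (array([572.4908233 , -56.2322302 , 289.03602257]), np.float64(-0.7244491843487777)) [-0.1 -0.5 -2.3]
pivot nest [-6.37557113  1.26020972 76.46866691]
-70 -50 6 [65.  77.5 81.1]
-50 -40 7 [81.7 82.  82.5]
-40 -30 7 [73.7 82.5 83.8]
-30 -20 10 [82.5 83.2 83.4]
-20 -10 14 [82.1 83.7 84.4]
20 30 34 [ 74.8  86.1 111.3]
30 40 27 [ 85.6  87.1 119.2]
40 50 43 [67.5 85.7 87.4]
50 60 211 [63.1 74.1 85.4]
end z 60 [53.2 56.6]
end z 66 [53.2 56.6]
end z 72 [52.9 57. ]
end z 78 [51.6 55.2]
end z 84 [42.1 55.8]
max 0.09 end [573.9 -50.1 278.2] -0.87
[[0, [0.06, 0.01, 0.09], np.float64(0.0)], [0, [0.06, 0.01, 0.09], np.float64(0.0)], [0, [0.06, 0.01, 0.09], np.float64(0.0)], [0, [0.06, 0.01, 0.09], np.float64(0.01)]]
```

Call:
arm_command(
  increments=[
    [0, [0.05, 0.02, 0.09], 0],
    [0, [0.05, 0.02, 0.09], 0],
    [0, [0.05, 0, 0.09], 0],
    [0, [0.05, 0, 0.09], 0],
  ],
)

```text
t: 14.55
ee_pos: [574.0, -49.9, 281.2]
orientation: [-0.001, 0.712, 0.702, -0.0]
contact_force: [-7.1, 5.4, 23.0]
gripper_width: 0.635
finger_force: 77.9
```

Call:
arm_command(
  increments=[
    [0, [0.06, 0, 0.1], 0],
    [0, [0.06, 0, 0.1], 0],
    [0, [0.06, 0, 0.1], 0],
  ],
)

```text
t: 14.85
ee_pos: [573.9, -42.0, 272.4]
orientation: [-0.002, 0.712, 0.703, 0.001]
contact_force: [-7.1, 9.6, 23.0]
gripper_width: 0.637
finger_force: 80.0
```

```bash
python3 -c "
from h import *
print(pn(),np.round(env.state()['contact_force'],1),env.state()['t'])"
```

```text
[-2.35310119  0.07102844 54.88942632] [-7.1  9.6 23. ] 14.85
```

```bash
python3 tilt.py hh; python3 tq.py hh 46 100
```

```text
14.85 (array([573.89161286, -41.97826059, 272.35908699]), np.float64(-0.7401423498435332)) [-7.1  9.6 23. ]
pivot nest [-2.35310119  0.07102844 54.88942632]
-50 -40 6 [53.8 75.3 77.3]
-40 -30 5 [73.9 74.8 75.6]
-30 -20 15 [69.7 71.5 73.1]
-20 -10 22 [66.2 69.3 70.7]
20 30 53 [55.5 58.7 61. ]
30 40 55 [53.3 55.7 91.5]
40 50 63 [50.4 53.4 98.2]
50 60 17 [49.4 51.7 52.5]
60 70 75 [46.8 50.3 53.1]
70 80 4 [47.3 49.9 53. ]
end z 46 [64.3 69.5]
end z 52 [40.6 67.9]
end z 58 [20.8 27.6]
```

View pics/hh_c.png

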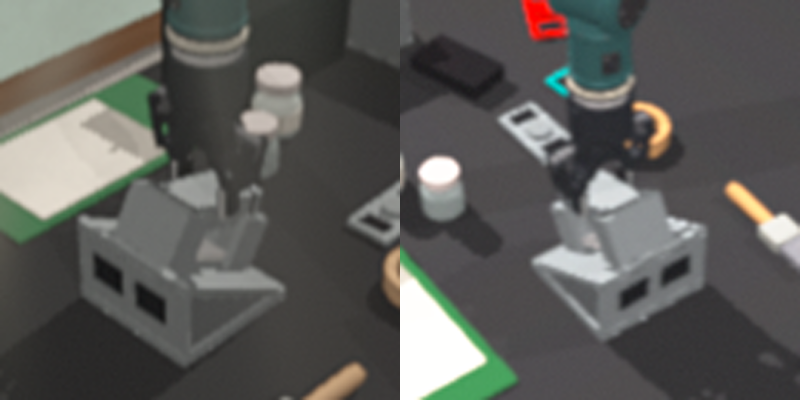

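The core's uphill end has dropped into the pocket while the downhill end sits on the downhill rim (left (165,205), right (625,215)), about 15° under-tilted. Forces are mild. I'll lift it out, re-tilt, and use the wrist camera for relative alignment.

Call:
arm_command(
  increments=[
    [0, [-0.08, -0.01, -0.2], 0],
    [0, [-0.08, -0.01, -0.25], 0],
    [0, [-0.1, -0.01, -0.25], 0],
    [0, [-0.1, -0.01, -0.25], 0],
    [0, [-0.1, 0, -0.25], 0],
  ],
)

```text
t: 15.45
ee_pos: [572.7, -61.4, 306.1]
orientation: [0.0, 0.713, 0.701, -0.0]
contact_force: [0.4, 0.1, -2.7]
gripper_width: 0.641
finger_force: 77.4
```

Call:
arm_command(
  increments=[
    [0, [0, 0, -0.25], 0],
    [0, [0, 0, 0], 0],
  ],
)

```text
t: 15.65
ee_pos: [573.3, -60.7, 314.4]
orientation: [0.001, 0.713, 0.702, 0.001]
contact_force: [0.7, -0.2, -1.7]
gripper_width: 0.639
finger_force: 77.4
```

```bash
cat > wr.py <<'E'
from h import *
import sys
W=grab('wrist','wr_'+sys.argv[1]); X=cloud(W[1],W[2])
np.savez('wr_'+sys.argv[1],X=X,im=W[0])
p=pn(); q=(X-N0)@Rn(); print('pivot',p.round(1),'F',np.round(env.state()['contact_force'],1),'t',env.state()['t'])
f=q[np.isfinite(q).all(2)]
w=f[(abs(f[:,0]-61.5)<6)&(abs(f[:,2]-54)<3)]; print('wall-top n',len(w),'x',np.percentile(w[:,0],[2,98]).round(1),'y',np.percentile(w[:,1],[2,98]).round(1),'z',np.median(w[:,2]).round(1))
# core top: points at pivot height+3..+14 , uphill of the gripper
for a in range(10,80,6):
    i=(f[:,0]>a)&(f[:,0]<=a+6)&(abs(f[:,1])<40)&(f[:,2]>56)&(f[:,2]<130)
    if i.sum()>10: print(a,i.sum(),'z',np.percentile(f[i,2],[10,50,90]).round(1),'y',np.percentile(f[i,1],[2,98]).round(1))
E
python3 wr.py 1
```

```text
pivot [  2.4   0.6 100.1] F [ 0.6  0.6 -2.3] t 15.7
wall-top n 3756 x [56.3 66.5] y [-37.4  36.4] z 53.2
10 2518 z [105.1 109.7 118. ] y [-38.5  38.3]
16 3040 z [107.1 108.4 120.4] y [-37.9  38. ]
22 3224 z [105.8 107.1 123.5] y [-33.3  31.6]
28 2843 z [104.1 105.2 127.8] y [-37.4  38. ]
34 2457 z [102.5 103.5 104.5] y [-33.6  33.4]
40 2563 z [100.9 101.9 102.8] y [-27.4  25.6]
46 2821 z [ 99.4 100.4 101.3] y [-28.  26.]
52 5854 z [74.  97.4 99.4] y [-27.5  25.5]
58 3029 z [90.1 96.  98.1] y [-27.3  25.3]
```

View pics/wr_1.png

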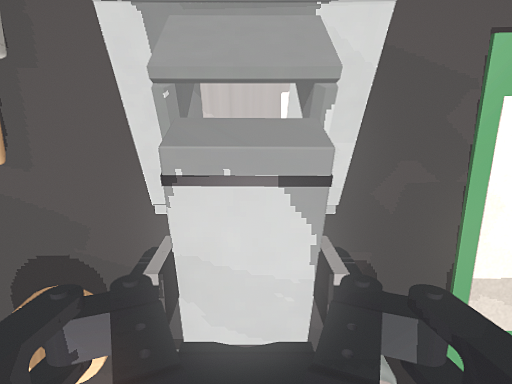

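The wrist view shows the core's uphill end (247,160) against the uphill wall top (245,65). The depth is clean, giving a tilt of -15° and a lateral offset of about 0.5 mm. I'll re-tilt on the uphill wall with this feedback.

```bash
cat > wr.py <<'E'
from h import *
import sys
def measure(tag,thick=30,zlo=5,xlo=22):
    W=grab('wrist','wr_'+tag); X=cloud(W[1],W[2]); np.savez('wr_'+tag,X=X,im=W[0])
    s=env.state(); p=pn(); print('t',round(s['t'],2),'pivot',p.round(1),'ang',round(pose()[1],2),'F',np.round(s['contact_force'],1),'w',round(s['gripper_width'],3))
    f=((X-N0)@Rn()).reshape(-1,3); f=f[np.isfinite(f).all(1)]
    w=f[(abs(f[:,0]-61.5)<7)&(abs(f[:,2]-53.5)<1.5)]
    if len(w)>200: print('wall x',np.percentile(w[:,0],[2,98]).round(1),'y',np.percentile(w[:,1],[2,98]).round(1),'z',np.median(w[:,2]).round(1))
    a=np.radians(thick and 0)
    g=f[(abs(f[:,1]+.5)<22)&(f[:,0]>p[0]+xlo)&(f[:,0]<p[0]+42)&(f[:,2]>p[2]-25)&(f[:,2]<p[2]+30)]
    for _ in range(6):
        c=np.polyfit(g[:,0],g[:,2],1); r=g[:,2]-np.polyval(c,g[:,0]); g=g[abs(r-np.median(r))<max(1.5,1.5*np.std(r))]
    th=np.arctan(c[0]); e=np.array([np.cos(th),np.sin(th)]); n=np.array([-e[1],e[0]])
    o=np.array([p[0],np.polyval(c,p[0])])
    h=(f[:,[0,2]]-o)@np.c_[e,n]; t=(abs(h[:,1])<1.5)&(abs(f[:,1])<33)&(h[:,0]>xlo)&(h[:,0]<75)
    E=np.percentile(h[t,0],99); y=np.percentile(f[t&(h[:,0]<E-5)][:,1],[1.5,98.5])
    top=o+e*(E-55); und=top-n*thick
    print('tilt %.1f'%np.degrees(th),'E %.1f'%E,'top ctr',top.round(1),'underside ctr',und.round(1),'und ends',(und+55*e).round(1),(und-55*e).round(1),'y',y.round(1),y.mean().round(1))
if __name__=='__main__': measure(sys.argv[1],float(sys.argv[2]) if len(sys.argv)>2 else 30)
E
python3 wr.py 2; python3 - <<'E'
from h import *
s=goto_n(13,1.1,92,4,0)
s=goto_n(13,1.1,75,5,0,s)
E
```

```text
t 15.75 pivot [ 2.2  0.9 99.6] ang -0.85 F [ 0.   0.3 -2.7] w 0.64
wall x [55.3 66.5] y [-37.6  36.7] z 53.3
tilt -14.6 E 60.0 top ctr [  7.1 110.6] underside ctr [-0.5 81.5] und ends [52.8 67.7] [-53.7  95.4] y [-27.4  26.4] -0.5
max 0.11 end [572.7 -47.1 312.2] -0.85
[[0, [0.11, 0.0, 0.01], np.float64(0.0)], [0, [0.11, 0.0, 0.01], np.float64(0.0)], [0, [0.11, 0.0, 0.01], np.float64(0.0)], [0, [0.11, -0.01, 0.01], np.float64(0.0)]]
max 0.1 end [572.8 -38.7 297.5] -0.85
[[0, [0.06, 0.0, 0.1], np.float64(0.0)], [0, [0.06, 0.0, 0.1], np.float64(0.0)], [0, [0.05, 0.0, 0.1], np.float64(0.0)], [0, [0.06, 0.0, 0.1], np.float64(0.0)], [0, [0.05, 0.0, 0.09], np.float64(0.0)]]
```

Call:
arm_command(
  increments=[
    [0, [0.15, 0, 0.01], 0],
    [0, [0.15, 0, 0.01], 0],
    [0, [0.14, 0, 0.01], 0],
    [0, [0, 0, 0], 0],
  ],
)

```text
t: 16.15
ee_pos: [573.0, -45.8, 312.1]
orientation: [-0.0, 0.712, 0.703, 0.0]
contact_force: [0.4, -0.4, -2.3]
gripper_width: 0.635
finger_force: 77.4
```

Call:
arm_command(
  increments=[
    [0, [0.06, 0, 0.1], 0],
    [0, [0.06, 0, 0.1], 0],
    [0, [0.05, 0, 0.1], 0],
    [0, [0.06, 0, 0.1], 0],
    [0, [0.05, 0, 0.1], 0],
  ],
)

```text
t: 16.65
ee_pos: [573.4, -43.6, 298.6]
orientation: [0.003, 0.714, 0.7, -0.003]
contact_force: [-4.1, -13.0, 11.7]
gripper_width: 0.639
finger_force: 80.6
```

```bash
python3 wr.py 3
```

```text
t 16.7 pivot [ 9.2  0.6 78.2] ang -1.11 F [ -2.9 -11.   12.2] w 0.639
wall x [55.2 66.5] y [-37.8  36.9] z 53.5
tilt -7.2 E 58.7 top ctr [12.9 89.9] underside ctr [ 9.1 60.1] und ends [63.7 53.2] [-45.5  67. ] y [-27.1  26.7] -0.2
```

Call:
arm_command(
  increments=[
    [0, [0.05, 0, 0.1], 0],
    [0, [0.05, 0, 0.1], 0],
    [0, [0.02, 0, 0.06], 0],
  ],
)

```text
t: 17.0
ee_pos: [573.4, -42.9, 290.5]
orientation: [0.004, 0.715, 0.699, -0.005]
contact_force: [-2.0, -16.5, 8.0]
gripper_width: 0.635
finger_force: 83.0
```

```bash
python3 wr.py 4
```

```text
t 17.05 pivot [ 5.8  0.6 70.9] ang -1.26 F [ -2.9 -16.    9.6] w 0.636
wall x [55.2 66.5] y [-37.8  36.9] z 53.4
tilt 0.2 E 58.0 top ctr [ 8.8 83.2] underside ctr [ 8.9 53.2] und ends [63.9 53.4] [-46.1  53. ] y [-26.9  26.7] -0.1
```

Call:
arm_command(
  increments=[
    [0, [-0.15, 0, -0.18], 0],
    [0, [-0.2, 0, -0.05], 0],
    [0, [0, 0, 0], 0],
  ],
)

```text
t: 17.35
ee_pos: [573.0, -46.1, 296.4]
orientation: [-0.0, 0.713, 0.702, 0.0]
contact_force: [0.5, 1.1, -2.9]
gripper_width: 0.636
finger_force: 81.4
```

```bash
python3 wr.py 5
```

```text
t 17.4 pivot [ 6.5  1.  77.3] ang -0.85 F [ 0.6  0.7 -2.3] w 0.638
wall x [55.4 66.5] y [-37.7  36.7] z 53.4
tilt 0.0 E 59.1 top ctr [10.6 88.9] underside ctr [10.7 58.9] und ends [65.7 58.9] [-44.3  58.8] y [-26.6  27.1] 0.2
```

```bash
python3 - <<'E'
from h import *
s=goto_n(-3.7,.3,77,3,0)
s=goto_n(-3.7,.3,52,8,0,s)
E
```

```text
max 0.1 end [573.4 -54.2 290.8] -0.85
[[0, [-0.1, 0.01, 0.06], np.float64(0.0)], [0, [-0.1, 0.01, 0.06], np.float64(0.0)], [0, [-0.09, 0.0, 0.06], np.float64(0.0)]]
max 0.09 end [573.6 -41.6 269.2] -0.85
[[0, [0.05, 0.0, 0.09], np.float64(0.0)], [0, [0.05, 0.0, 0.09], np.float64(0.0)], [0, [0.05, 0.0, 0.09], np.float64(0.0)], [0, [0.05, 0.0, 0.09], np.float64(0.0)], [0, [0.05, 0.0, 0.09], np.float64(0.0)]]
[[0, [0.06, 0.0, 0.09], np.float64(0.0)], [0, [0.05, 0.0, 0.09], np.float64(0.0)], [0, [0.06, 0.0, 0.09], np.float64(0.0)]]
```

Call:
arm_command(
  increments=[
    [0, [-0.1, 0.01, 0.05], 0],
    [0, [-0.1, 0.01, 0.05], 0],
    [0, [-0.09, 0, 0.05], 0],
    [0, [0, 0, 0], 0],
  ],
)

```text
t: 17.8
ee_pos: [573.3, -54.9, 291.4]
orientation: [-0.0, 0.713, 0.702, -0.0]
contact_force: [-0.0, -0.1, -2.1]
gripper_width: 0.635
finger_force: 81.4
```

```bash
python3 wr.py 6
```

```text
t 17.85 pivot [-3.7  0.4 77.8] ang -0.88 F [ 1.2  0.3 -3. ] w 0.633
wall x [55.4 66.5] y [-37.5  36.6] z 53.3
tilt 0.1 E 59.2 top ctr [ 0.4 88.9] underside ctr [ 0.5 58.9] und ends [55.5 59. ] [-54.5  58.8] y [-26.9  26.8] -0.0
```

Call:
arm_command(
  increments=[
    [0, [0.05, 0.01, 0.09], 0],
    [0, [0.05, 0, 0.09], 0],
    [0, [0.05, 0, 0.09], 0],
    [0, [0.05, 0, 0.09], 0],
  ],
)

```text
t: 18.25
ee_pos: [573.9, -48.1, 280.8]
orientation: [-0.0, 0.712, 0.702, 0.0]
contact_force: [0.8, 0.3, -2.0]
gripper_width: 0.64
finger_force: 81.4
```

```bash
python3 wr.py 7
```

```text
t 18.3 pivot [-3.3  0.2 64.8] ang -0.82 F [ 0.7  0.7 -3. ] w 0.636
wall x [55.2 66.5] y [-37.4  36.6] z 53.4
tilt 0.1 E 59.5 top ctr [ 1.2 76.3] underside ctr [ 1.2 46.3] und ends [56.2 46.4] [-53.8  46.2] y [-27.5  26.2] -0.6
```

Call:
arm_command(
  increments=[
    [0, [0.06, 0, 0.12], 0],
    [0, [0.06, 0, 0.12], 0],
    [0, [0.07, 0, 0.12], 0],
    [0, [0.07, 0, 0.12], 0],
    [0, [0.07, 0, 0.12], 0],
  ],
)

```text
t: 18.8
ee_pos: [574.0, -38.3, 262.7]
orientation: [-0.0, 0.712, 0.702, -0.0]
contact_force: [0.5, 0.8, -1.6]
gripper_width: 0.638
finger_force: 81.4
```

```bash
python3 wr.py 8
```

```text
t 18.85 pivot [-3.8  0.2 44.1] ang -0.82 F [-0.8  1.1 -3.5] w 0.636
wall x [54.7 66.5] y [-37.3  36.6] z 53.4
tilt -0.0 E 66.1 top ctr [ 7.3 55.9] underside ctr [ 7.3 25.9] und ends [62.3 25.9] [-47.7  25.9] y [-27.5  26.1] -0.7
```

Call:
arm_command(
  increments=[
    [0, [0.07, 0, 0.12], 0],
    [0, [0.07, 0, 0.12], 0],
    [0, [0.07, 0, 0.12], 0],
    [0, [0.07, 0, 0.12], 0],
    [0, [0, 0, 0], 0],
  ],
)

```text
t: 19.35
ee_pos: [574.0, -29.6, 248.1]
orientation: [-0.0, 0.712, 0.702, -0.0]
contact_force: [-0.3, 0.3, -2.8]
gripper_width: 0.639
finger_force: 81.4
```

Call:
arm_command(
  increments=[
    [0, [0.04, 0, 0.06], 0],
    [0, [0, 0, 0], 0],
  ],
)

```text
t: 19.55
ee_pos: [574.3, -28.9, 246.9]
orientation: [0.0, 0.712, 0.702, -0.0]
contact_force: [-0.2, 0.3, -2.4]
gripper_width: 0.636
finger_force: 81.5
```

```bash
python3 wr.py 9
```

```text
t 19.6 pivot [-3.8 -0.1 26.3] ang -0.86 F [ 0.1 -0.4 -2.3] w 0.636
wall x [55.4 66.7] y [-37.4  36.8] z 53.3
tilt 0.0 E 70.4 top ctr [11.6 37.5] underside ctr [11.6  7.5] und ends [66.6  7.5] [-43.4   7.4] y [-28.5  27. ] -0.8
```

Call:
arm_command(
  increments=[
    [0.85, [0, 0, 0], 0],
    [0.9, [0, 0, 0], 0],
    [1, [0, 0, 0], 0],
    [1, [0, 0, 0], 0],
    [1, [0, 0, 0], 0],
  ],
)

```text
t: 20.1
ee_pos: [574.2, -28.9, 247.0]
orientation: [0.0, 0.712, 0.702, 0.0]
contact_force: [-0.3, 0.4, -0.0]
gripper_width: 1.002
finger_force: 0.0
```

Call:
arm_command(
  increments=[
    [1, [-0.25, 0, -0.43], 0],
    [1, [-0.3, 0, -0.52], 0],
    [1, [-0.3, 0, -0.52], 0],
    [1, [0, 0, -0.9], 0],
    [1, [0.2, 0, -0.9], 0],
  ],
)

```text
t: 20.6
ee_pos: [573.5, -50.6, 346.3]
orientation: [0.0, 0.713, 0.701, -0.001]
contact_force: [0.5, 0.0, -0.2]
gripper_width: 1.006
finger_force: 0.0
```

Call:
arm_command(
  increments=[
    [1, [0.5, -0.2, -0.6], 0],
    [1, [0.5, -0.2, -0.3], 0],
    [1, [0, 0, 0], 0],
  ],
)

```text
t: 20.9
ee_pos: [561.8, -15.7, 373.8]
orientation: [0.0, 0.711, 0.703, 0.001]
contact_force: [-0.3, -0.1, -0.3]
gripper_width: 0.997
finger_force: 0.0
```

```bash
cat > look.py <<'E'
from h import *
import sys
W=grab('wrist','lk_'+sys.argv[1]); X=cloud(W[1],W[2]); q=((X-N0)@Rn()); 
print('t',env.state()['t'],pose())
f=q.reshape(-1,3); f=f[np.isfinite(f).all(1)]
j=(abs(f[:,0])>58)&(abs(f[:,0])<65)&(abs(f[:,1])<35)&(abs(f[:,2]-54)<5); print('rim z',np.median(f[j,2]).round(2), 'up',np.median(f[j&(f[:,0]>0),2]).round(2),'down',np.median(f[j&(f[:,0]<0),2]).round(2))
for a in range(-55,55,10):
    print(a+5,[ (np.median(f[i,2]).round(1) if (i:=(f[:,0]>a)&(f[:,0]<a+10)&(f[:,1]>b)&(f[:,1]<=b+12)&(f[:,2]<90)).sum()>8 else None) for b in (-27,-15,-6,3,15)])
E
python3 look.py 1; python3 -c "
from h import *
plan(453.3,275.3,250,8,12,1)"
```

```text
t 20.95 (array([561.82175523, -17.13491099, 372.59164515]), np.float64(-0.7051746057163341))
rim z 53.3 up 53.41 down 53.04
-50 [np.float64(37.4), np.float64(37.3), np.float64(37.3), np.float64(37.3), np.float64(37.3)]
-40 [np.float64(37.3), np.float64(37.4), np.float64(37.4), np.float64(37.4), np.float64(37.4)]
-30 [np.float64(37.4), np.float64(37.3), np.float64(37.3), np.float64(37.2), np.float64(37.4)]
-20 [np.float64(37.4), np.float64(37.3), np.float64(37.3), np.float64(37.4), np.float64(37.3)]
-10 [np.float64(37.3), np.float64(37.4), np.float64(37.4), np.float64(37.3), np.float64(37.3)]
0 [np.float64(37.3), np.float64(37.3), np.float64(37.3), np.float64(37.3), np.float64(37.3)]
10 [np.float64(37.3), np.float64(37.3), np.float64(37.2), np.float64(37.3), np.float64(37.3)]
20 [np.float64(37.4), np.float64(37.3), np.float64(37.3), np.float64(37.2), np.float64(37.4)]
30 [np.float64(37.3), np.float64(37.3), np.float64(37.3), np.float64(37.2), np.float64(37.3)]
40 [np.float64(37.0), np.float64(36.7), np.float64(36.6), np.float64(36.8), np.float64(36.8)]
50 [np.float64(-100.3), np.float64(-100.5), np.float64(-100.3), np.float64(-100.2), np.float64(-100.4)]
max 0.84 end [453.2 275.3 249.9] 7.98
[[1, [0.81, -0.31, 0.34], np.float64(-0.08)], [1, [0.81, -0.3, 0.34], np.float64(-0.08)], [1, [0.82, -0.29, 0.34], np.float64(-0.09)], [1, [0.82, -0.28, 0.34], np.float64(-0.08)], [1, [0.82, -0.27, 0.34], np.float64(-0.09)]]
[[1, [0.83, -0.26, 0.34], np.float64(-0.08)], [1, [0.83, -0.25, 0.34], np.float64(-0.09)], [1, [0.83, -0.24, 0.34], np.float64(-0.08)], [1, [0.84, -0.23, 0.34], np.float64(-0.09)], [1, [0.84, -0.22, 0.34], np.float64(-0.08)]]
[[1, [0.84, -0.21, 0.34], np.float64(-0.09)], [1, [0.84, -0.2, 0.35], np.float64(-0.08)]]
```

The core is seated flat and square on the ejector (top 37.3, uniform). Next, the spacer.

Call:
arm_command(
  increments=[
    [1, [0.81, -0.31, 0.34], -0.08],
    [1, [0.81, -0.3, 0.34], -0.08],
    [1, [0.82, -0.29, 0.34], -0.09],
    [1, [0.82, -0.28, 0.34], -0.08],
    [1, [0.82, -0.27, 0.34], -0.09],
  ],
)

```text
t: 21.45
ee_pos: [517.1, 103.5, 319.3]
orientation: [-0.0, 0.69, 0.724, -0.001]
contact_force: [-1.0, 0.3, -0.2]
gripper_width: 0.997
finger_force: 0.0
```

Call:
arm_command(
  increments=[
    [1, [0.83, -0.26, 0.34], -0.08],
    [1, [0.83, -0.25, 0.34], -0.09],
    [1, [0.83, -0.24, 0.34], -0.08],
    [1, [0.84, -0.23, 0.34], -0.09],
    [1, [0.84, -0.22, 0.34], -0.08],
  ],
)

```text
t: 21.95
ee_pos: [472.3, 225.7, 268.3]
orientation: [-0.0, 0.667, 0.745, -0.001]
contact_force: [1.0, 0.2, -0.3]
gripper_width: 0.999
finger_force: 0.0
```

Call:
arm_command(
  increments=[
    [1, [0.84, -0.21, 0.34], -0.09],
    [1, [0.84, -0.2, 0.34], -0.08],
    [1, [0, 0, 0], 0],
    [1, [0, 0, 0], 0],
  ],
)

```text
t: 22.35
ee_pos: [454.2, 274.1, 248.4]
orientation: [-0.0, 0.657, 0.754, -0.001]
contact_force: [-0.4, -0.6, -0.4]
gripper_width: 1.001
finger_force: 0.0
```

```bash
python3 - <<'E'
from h import *
print(env.state()['t'],pose())
W=grab('wrist'); X=cloud(W[1],W[2]).reshape(-1,3); X=X[np.isfinite(X).all(1)]
P=X[(abs(X[:,2]-9.5)<2.5)&(abs(X[:,0]-453)<45)&(abs(X[:,1]-275)<75)]
r=cv2.minAreaRect(P[:,:2].astype(np.float32)); print(len(P),r)
plan(453.3,275.3,170.5,8,4,1)
E
```

```text
22.35 (array([454.22695532, 274.11412152, 248.42465853]), np.float64(7.875731462982479))
8798 ((452.5892639160156, 275.0137634277344), (56.081626892089844, 109.94989776611328), 7.912096977233887)
max 0.66 end [453.2 275.2 170.5] 8.03
[[1, [0.02, -0.01, 0.65], np.float64(-0.01)], [1, [0.02, -0.01, 0.65], np.float64(-0.01)], [1, [0.02, -0.01, 0.65], np.float64(0.0)], [1, [0.01, -0.01, 0.66], np.float64(-0.01)]]
```

Call:
arm_command(
  increments=[
    [1, [0.02, -0.02, 0.65], 0],
    [1, [0.01, -0.01, 0.65], 0],
    [1, [0.01, -0.01, 0.65], 0],
    [1, [0, -0.01, 0.62], 0],
    [1, [0, 0, 0], 0],
  ],
)

```text
t: 22.9
ee_pos: [452.9, 273.3, 170.8]
orientation: [0.0, 0.658, 0.753, -0.002]
contact_force: [0.3, -0.1, -0.2]
gripper_width: 1.001
finger_force: 0.0
```

Call:
arm_command(
  increments=[
    [0, [0, 0, 0], 0],
    [0, [0, 0, 0], 0],
    [0, [0, 0, 0], 0],
    [0, [0, 0, 0], 0],
    [0, [0, 0, 0], 0],
  ],
)

```text
t: 23.4
ee_pos: [453.3, 275.2, 174.0]
orientation: [0.001, 0.658, 0.753, 0.001]
contact_force: [-0.1, -1.0, 6.5]
gripper_width: 0.632
finger_force: 62.9
```

Call:
arm_command(
  increments=[
    [0, [0, 0, 0], 0],
    [0, [0, 0, 0], 0],
  ],
)

```text
t: 23.6
ee_pos: [453.3, 275.1, 174.0]
orientation: [0.001, 0.658, 0.753, 0.001]
contact_force: [0.0, -0.6, 6.7]
gripper_width: 0.631
finger_force: 62.9
```

Call:
arm_command(
  increments=[
    [0, [0, 0, -0.3], 0],
    [0, [0, 0, -0.7], 0],
    [0, [0, 0, -0.9], 0],
    [0, [0, 0, -0.9], 0],
    [0, [0, 0, -0.9], 0],
  ],
)

```text
t: 24.1
ee_pos: [452.6, 275.2, 285.4]
orientation: [0.0, 0.657, 0.754, 0.0]
contact_force: [0.4, 0.5, -0.4]
gripper_width: 0.631
finger_force: 63.4
```

```bash
python3 - <<'E'
from h import *
W=grab('wrist'); X=cloud(W[1],W[2]).reshape(-1,3); X=X[np.isfinite(X).all(1)]
p,a=pose(); print(p,a,env.state()['t'])
P=X[(abs(X[:,0]-p[0])<40)&(X[:,1]>p[1]+20)&(X[:,1]<p[1]+70)&(X[:,2]>p[2]-190)&(X[:,2]<p[2]-140)]
for y in range(15,70,6):
    i=(X[:,1]>p[1]+y)&(X[:,1]<=p[1]+y+6)&(abs(X[:,0]-p[0])<24)&(X[:,2]>p[2]-200)&(X[:,2]<p[2]-120)
    if i.sum()>9: print(y+3,np.percentile(X[i,2]-p[2],[10,50,90]).round(1),i.sum())
s=plan(500,100,350,1,8,0); s=plan(573,-40,345,-.85,6,0,s)
E
```

```text
[453.66773315 276.16772128 289.0699132 ] 7.815231177609318 24.15
18 [-169.8 -168.1 -167.3] 587
24 [-169.4 -168.  -167.3] 611
30 [-169.5 -168.2 -167.3] 608
36 [-169.1 -168.1 -167.3] 807
42 [-168.8 -168.  -167.2] 1722
48 [-168.9 -168.  -167.2] 1770
54 [-170.6 -168.2 -167.3] 1295
60 [-176.  -170.5 -168.8] 30
max 0.75 end [500.1  99.9 350. ] 1.03
[[0, [-0.75, 0.09, -0.25], np.float64(0.1)], [0, [-0.75, 0.1, -0.25], np.float64(0.1)], [0, [-0.75, 0.11, -0.26], np.float64(0.1)], [0, [-0.75, 0.13, -0.25], np.float64(0.1)], [0, [-0.75, 0.14, -0.26], np.float64(0.1)]]
[[0, [-0.74, 0.15, -0.25], np.float64(0.1)], [0, [-0.74, 0.16, -0.26], np.float64(0.1)], [0, [-0.75, 0.17, -0.25], np.float64(0.09)]]
max 0.78 end [572.9 -39.9 344.9] -0.87
[[0, [-0.78, 0.39, 0.03], np.float64(0.04)], [0, [-0.78, 0.4, 0.03], np.float64(0.04)], [0, [-0.78, 0.4, 0.03], np.float64(0.03)], [0, [-0.78, 0.4, 0.03], np.float64(0.04)], [0, [-0.78, 0.41, 0.02], np.float64(0.03)]]
[[0, [-0.77, 0.41, 0.03], np.float64(0.04)]]
```

Call:
arm_command(
  increments=[
    [0, [-0.75, 0.09, -0.25], 0.1],
    [0, [-0.75, 0.1, -0.25], 0.1],
    [0, [-0.75, 0.11, -0.26], 0.1],
    [0, [-0.75, 0.13, -0.25], 0.1],
    [0, [-0.75, 0.14, -0.26], 0.1],
  ],
)

```text
t: 24.65
ee_pos: [481.7, 164.3, 322.6]
orientation: [0.0, 0.685, 0.728, 0.0]
contact_force: [-0.3, 0.6, -0.5]
gripper_width: 0.626
finger_force: 63.4
```

Call:
arm_command(
  increments=[
    [0, [-0.74, 0.15, -0.25], 0.1],
    [0, [-0.74, 0.16, -0.26], 0.1],
    [0, [-0.75, 0.17, -0.25], 0.09],
    [0, [-0.78, 0.39, 0.03], 0.04],
    [0, [-0.78, 0.4, 0.03], 0.04],
  ],
)

```text
t: 25.15
ee_pos: [523.6, 51.8, 343.7]
orientation: [0.001, 0.705, 0.709, 0.001]
contact_force: [1.0, -0.5, -0.9]
gripper_width: 0.627
finger_force: 63.4
```

Call:
arm_command(
  increments=[
    [0, [-0.78, 0.4, 0.03], 0.03],
    [0, [-0.78, 0.4, 0.03], 0.04],
    [0, [-0.73, 0.41, 0.02], 0.03],
    [0, [-0.7, 0.41, 0.03], 0.04],
    [0, [0, 0, 0], 0],
  ],
)

```text
t: 25.65
ee_pos: [573.3, -41.1, 339.7]
orientation: [0.001, 0.715, 0.7, -0.0]
contact_force: [-0.1, 0.2, -1.6]
gripper_width: 0.63
finger_force: 63.4
```

Call:
arm_command(
  increments=[
    [0, [0, 0, 0.2], 0],
    [0, [0, 0, 0], 0],
  ],
)

```text
t: 25.85
ee_pos: [571.1, -35.8, 332.8]
orientation: [-0.001, 0.712, 0.702, -0.0]
contact_force: [0.2, 0.6, 0.1]
gripper_width: 0.633
finger_force: 63.4
```

```bash
python3 wr.py 10 10; python3 -c "
from h import *
print(pose())
s=plan(573,-36,318,-.85,3,0)"
```

```text
t 25.9 pivot [ 33.4   2.9 104.2] ang -0.73 F [ 0.2 -0.2 -1.2] w 0.632
wall x [54.7 66.7] y [-38.5  37.7] z 53.2
tilt -29.1 E 54.4 top ctr [ 32.9 103.1] underside ctr [28.  94.3] und ends [76.1 67.6] [-20.1 121. ] y [-24.5  29.9] 2.7
(array([571.18114351, -35.59753497, 332.96207563]), np.float64(-0.7288747142238325))
max 0.17 end [573.  -35.9 318. ] -0.81
[[0, [0.0, 0.02, 0.17], np.float64(0.0)], [0, [-0.01, 0.02, 0.16], np.float64(0.01)], [0, [0.0, 0.02, 0.17], np.float64(0.0)]]
```

Call:
arm_command(
  increments=[
    [0, [-0.1, 0.05, 0.28], 0],
    [0, [-0.1, 0.05, 0.28], 0],
    [0, [0, 0, 0], 0],
  ],
)

```text
t: 26.2
ee_pos: [574.5, -43.4, 314.9]
orientation: [-0.001, 0.712, 0.702, -0.001]
contact_force: [-0.3, 0.1, -0.7]
gripper_width: 0.628
finger_force: 63.4
```

Call:
arm_command(
  increments=[
    [0, [0.01, 0, 0.14], 0],
    [0, [0.02, 0, 0.14], 0],
    [0, [0.03, 0, 0.14], 0],
  ],
)

```text
t: 26.5
ee_pos: [575.4, -42.8, 304.2]
orientation: [0.001, 0.713, 0.701, -0.001]
contact_force: [-1.3, -5.7, 5.8]
gripper_width: 0.632
finger_force: 64.1
```

Call:
arm_command(
  increments=[
    [0, [0.04, 0, 0.14], 0],
    [0, [0.06, 0, 0.14], 0],
    [0, [0.08, 0, 0.14], 0],
  ],
)

```text
t: 26.8
ee_pos: [575.0, -39.5, 291.2]
orientation: [0.002, 0.713, 0.701, -0.003]
contact_force: [-2.1, -9.9, 7.5]
gripper_width: 0.626
finger_force: 64.2
```

```bash
python3 wr.py 11 10
```

```text
t 26.85 pivot [ 9.4 -1.  69.5] ang -1.01 F [-0.9 -7.6  5. ] w 0.629
wall x [55.5 66.5] y [-37.6  36.7] z 53.4
tilt -26.9 E 64.2 top ctr [17.6 65. ] underside ctr [13.  56.1] und ends [62.1 31.2] [-36.  81.] y [-30.6  30.4] -0.1
```

```bash
sed -i "s/def measure(tag,thick=30,zlo=5,xlo=22)/def measure(tag,thick=30,zlo=5,xlo=18)/; s/g=f\[(abs(f\[:,1\]+.5)<22)&/yy=abs(f[:,1]-p[1]+.9); g=f[((yy<22) if thick!=10 else (yy>18)\&(yy<25))\&(f[:,2]>50)\&/; s/h\[:,1\])<1.5)&(abs(f\[:,1\])<33)&(h\[:,0\]>xlo)&(h\[:,0\]<75)/h[:,1])<1.3)\&(abs(f[:,1]-p[1]+.9)<29.5)\&(h[:,0]>xlo)\&(h[:,0]<66)/" wr.py; sed -n 10,22p wr.py; python3 wr.py 12 10; python3 - <<'E'
from h import *
q=((np.load('wr_12.npz')['X']-N0)@Rn()).reshape(-1,3); q=q[np.isfinite(q).all(1)]
for a in range(20,72,4):
    i=(q[:,0]>a)&(q[:,0]<a+4)&(abs(q[:,1])>17)&(abs(q[:,1])<26)&(q[:,2]>30)&(q[:,2]<100)
    j=(q[:,0]>a)&(q[:,0]<a+4)&(abs(q[:,1])<12)&(q[:,2]>30)&(q[:,2]<100)
    print(a+2,i.sum(),np.percentile(q[i,2],[10,50,90]).round(1) if i.sum()>5 else '',j.sum(),np.percentile(q[j,2],[10,50,90]).round(1) if j.sum()>5 else '')
E
```

```text
yy=abs(f[:,1]-p[1]+.9); g=f[((yy<22) if thick!=10 else (yy>18)&(yy<25))&(f[:,2]>50)&(f[:,0]>p[0]+xlo)&(f[:,0]<p[0]+42)&(f[:,2]>p[2]-25)&(f[:,2]<p[2]+30)]
    for _ in range(6):
        c=np.polyfit(g[:,0],g[:,2],1); r=g[:,2]-np.polyval(c,g[:,0]); g=g[abs(r-np.median(r))<max(1.5,1.5*np.std(r))]
    th=np.arctan(c[0]); e=np.array([np.cos(th),np.sin(th)]); n=np.array([-e[1],e[0]])
    o=np.array([p[0],np.polyval(c,p[0])])
    h=(f[:,[0,2]]-o)@np.c_[e,n]; t=(abs(h[:,1])<1.3)&(abs(f[:,1]-p[1]+.9)<29.5)&(h[:,0]>xlo)&(h[:,0]<66)
    E=np.percentile(h[t,0],99); y=np.percentile(f[t&(h[:,0]<E-5)][:,1],[1.5,98.5])
    top=o+e*(E-55); und=top-n*thick
    print('tilt %.1f'%np.degrees(th),'E %.1f'%E,'top ctr',top.round(1),'underside ctr',und.round(1),'und ends',(und+55*e).round(1),(und-55*e).round(1),'y',y.round(1),y.mean().round(1))
if __name__=='__main__': measure(sys.argv[1],float(sys.argv[2]) if len(sys.argv)>2 else 30)
t 26.9 pivot [ 9.5 -1.  69.7] ang -1.0 F [-0.7 -7.5  3.8] w 0.631
wall x [55.4 66.6] y [-37.6  36.6] z 53.4
tilt -27.3 E 64.1 top ctr [17.7 64.5] underside ctr [13.1 55.6] und ends [62.  30.4] [-35.8  80.8] y [-29.3  25.6] -1.8
22 695 [61.  62.9 91. ] 326 [35.3 35.9 36.5]
26 668 [58.8 60.7 91.5] 339 [35.3 35.8 36.5]
30 622 [56.7 58.4 90.5] 129 [35.3 35.9 36.4]
34 542 [54.7 56.2 58.1] 0 
38 503 [52.6 53.9 55.1] 0 
42 512 [50.6 51.8 52.9] 140 [50.1 50.7 51.4]
46 534 [48.4 49.6 50.9] 700 [48.5 49.6 50.8]
50 525 [46.4 47.5 48.6] 732 [46.3 47.5 48.7]
54 283 [45.2 46.  47. ] 389 [45.2 46.  47. ]
58 92 [49.8 51.1 52. ] 102 [49.6 51.  52. ]
62 410 [52.7 53.4 54.1] 544 [52.8 53.4 54. ]
66 1964 [33.1 44.6 53.4] 2634 [33.2 44.7 53.4]
70 0  0
```

Call:
arm_command(
  increments=[
    [0, [0.04, -0.02, 0.12], 0],
    [0, [0.05, 0, 0.12], 0],
    [0, [0.05, 0, 0.12], 0],
  ],
)

```text
t: 27.2
ee_pos: [574.9, -35.7, 281.3]
orientation: [0.002, 0.714, 0.701, -0.003]
contact_force: [-1.1, -11.7, 8.8]
gripper_width: 0.628
finger_force: 65.5
```

```bash
cat > fr.py <<'E'
from h import *
import sys
W=grab('wrist'); q=((cloud(W[1],W[2])-N0)@Rn()).reshape(-1,3); q=q[np.isfinite(q).all(1)]
s=env.state(); print('t',round(s['t'],2),'pivot',pn().round(1),'F',np.round(s['contact_force'],1))
p=pn(); g=q[(abs(q[:,1])>17)&(abs(q[:,1])<26)&(q[:,0]>20)&(q[:,0]<52)&(q[:,2]>38)&(q[:,2]<p[2]+15)]
for a in range(20,62,6):
    i=(g[:,0]>a)&(g[:,0]<a+6); print(a+3,i.sum(),np.percentile(g[i,2],[10,50,90]).round(1) if i.sum()>5 else '',end=' ')
c=np.polyfit(g[:,0],g[:,2],1)
for _ in range(5):
    r=g[:,2]-np.polyval(c,g[:,0]); g2=g[abs(r-np.median(r))<2]; c=np.polyfit(g2[:,0],g2[:,2],1)
r=abs(q[:,2]-np.polyval(c,q[:,0])); t=(r<1.5)&(abs(q[:,1])<33)&(q[:,0]>38)&(q[:,0]<50)
print('\ntilt',np.degrees(np.arctan(c[0])).round(1),'top z at x=0,55',np.polyval(c,[0,55]).round(1),'y',np.percentile(q[t,1],[2,98]).round(1))
E
python3 fr.py
```

```text
t 27.25 pivot [ 7.3 -0.8 59.1] F [ -1.8 -10.9   8.2]
23 768 [51.4 53.  66.3] 29 696 [48.9 50.3 51.7] 35 730 [46.3 47.7 49. ] 41 750 [43.8 45.1 46.4] 47 786 [41.3 42.6 43.9] 53 56 [41.2 41.6 42.2] 59 0  
tilt -23.2 top z at x=0,55 [62.7 39.2] y [-28.9  26. ]
```

Call:
arm_command(
  increments=[
    [0, [-0.3, 0, -0.2], 0],
    [0, [-0.2, 0, -0.4], 0],
    [0, [0, 0, -0.6], 0],
    [0, [0.15, 0, -0.5], 0],
    [0, [0.05, 0, 0], 0],
  ],
)

```text
t: 27.75
ee_pos: [575.4, -39.1, 334.1]
orientation: [0.001, 0.712, 0.702, 0.002]
contact_force: [0.3, -0.3, -0.3]
gripper_width: 0.632
finger_force: 64.7
```

```bash
cat > fr.py <<'E'
from h import *
import sys
def frame(show=True):
    p=pn(); W=grab('wrist'); q=((cloud(W[1],W[2])-N0)@Rn()).reshape(-1,3); q=q[np.isfinite(q).all(1)]
    s=env.state(); print('t',round(s['t'],2),'TCP',pose()[0].round(1),'pivot',p.round(1),'F',np.round(s['contact_force'],1))
    # core top seen through the opening
    i=(abs(q[:,1])<12)&(abs(q[:,2]-34)<7)&(q[:,0]>-20)&(q[:,0]<50); print('core top',i.sum(),np.median(q[i,2]).round(1) if i.sum()>20 else '')
    yc=p[1]-.6; b=abs(q[:,1]-yc); g=q[(b>17)&(b<26)&(q[:,0]>p[0]+10)&(q[:,0]<p[0]+52)&(abs(q[:,2]-p[2]+15)<35)]
    best=(0,)
    rng=np.random.default_rng(0)
    for _ in range(300):   # ransac line in x-z
        a=g[rng.integers(len(g),size=2)]
        if abs(a[0,0]-a[1,0])<12: continue
        k=(a[1,2]-a[0,2])/(a[1,0]-a[0,0])
        if not -.75<k<.35: continue
        c0=a[0,2]-k*a[0,0]; n=(abs(g[:,2]-k*g[:,0]-c0)<1).sum()
        if n>best[0]: best=(n,k,c0)
    k,c0=best[1:]; j=abs(g[:,2]-k*g[:,0]-c0)<1.5; k,c0=np.polyfit(g[j,0],g[j,2],1)
    th=np.arctan(k); e=np.array([np.cos(th),np.sin(th)]); n=np.array([-e[1],e[0]]); o=np.array([p[0],k*p[0]+c0])
    h=(q[:,[0,2]]-o)@np.c_[e,n]; t=(abs(h[:,1])<1.3)&(abs(q[:,1]-yc)<31)&(h[:,0]>15)&(h[:,0]<66)
    hist=np.histogram(h[t,0],bins=np.arange(15,67,2))[0]
    print('end histogram from E=43:',hist[14:]); E=np.percentile(h[t,0],98.5)
    u=o+e*(E-55)-n*10; y=np.percentile(q[t&(h[:,0]>36)&(h[:,0]<50)][:,1],[1.5,98.5])
    print('n',best[0],'tilt %.1f'%np.degrees(th),'E %.1f'%E,'und ctr',u.round(1),'ends',(u+55*e).round(1),(u-55*e).round(1),'y',y.round(1),y.mean().round(1))
frame()
E
python3 fr.py
```

```text
t 27.8 TCP [574.9 -39.1 332.9] pivot [ 31.   -1.4 106.9] F [-0.5  0.7 -0.6]
core top 1369 30.0
end histogram from E=43: [715 702 732 750 755 756 279   0   0   0   0]
n 4254 tilt -25.9 E 55.4 und ctr [27.  97.6] ends [76.4 73.6] [-22.5 121.6] y [-29.9  24.1] -2.9
```

Call:
arm_command(
  increments=[
    [0, [0.05, -0.03, 0.22], 0],
    [0, [0.05, -0.03, 0.22], 0],
    [0, [0.05, -0.02, 0.21], 0],
    [0, [0.05, 0, 0.1], 0],
    [0, [0.05, 0, 0.1], 0],
  ],
)

```text
t: 28.3
ee_pos: [572.0, -35.1, 305.8]
orientation: [0.001, 0.713, 0.701, -0.002]
contact_force: [-2.4, -6.5, 10.2]
gripper_width: 0.634
finger_force: 66.3
```

Call:
arm_command(
  increments=[
    [0, [0.05, 0, 0.1], 0],
    [0, [0.05, 0, 0.1], 0],
    [0, [0.05, 0, 0.1], 0],
  ],
)

```text
t: 28.6
ee_pos: [572.4, -32.7, 297.2]
orientation: [0.002, 0.714, 0.701, -0.003]
contact_force: [-0.6, -8.6, 7.6]
gripper_width: 0.627
finger_force: 68.0
```

```bash
python3 fr.py
```

```text
t 28.65 TCP [572.4 -32.5 296.8] pivot [18.1  1.7 71.8] F [-1.2 -9.8  8.5]
core top 2318 30.0
end histogram from E=43: [762 803 811 822 863 947 154   0   0   0   0]
n 4364 tilt -10.6 E 55.0 und ctr [16.2 62.6] ends [70.3 52.5] [-37.8  72.8] y [-25.8  28.1] 1.2
```

Call:
arm_command(
  increments=[
    [0, [0.05, 0, 0.1], 0],
    [0, [0.05, 0, 0.1], 0],
    [0, [0.04, 0, 0.08], 0],
  ],
)

```text
t: 28.95
ee_pos: [572.6, -29.7, 288.6]
orientation: [0.002, 0.714, 0.7, -0.003]
contact_force: [-0.5, -11.1, 6.5]
gripper_width: 0.63
finger_force: 70.1
```

```bash
python3 fr.py
```

```text
t 29.0 TCP [572.5 -29.5 288.3] pivot [16.4  1.6 62.8] F [ -0.7 -11.6   5.8]
core top 2325 29.9
end histogram from E=43: [724 750 787 814 868 990 296   0   0   0   0]
n 4007 tilt -0.7 E 55.3 und ctr [16.6 54. ] ends [71.5 53.3] [-38.4  54.7] y [-25.8  27.9] 1.0
```

Call:
arm_command(
  increments=[
    [0, [-0.13, 0, -0.16], 0],
    [0, [-0.13, 0, -0.1], 0],
    [0, [-0.23, 0.02, 0.13], 0],
    [0, [-0.23, 0.03, 0.13], 0],
    [0, [0, 0, 0], 0],
  ],
)

```text
t: 29.5
ee_pos: [573.1, -47.2, 287.4]
orientation: [-0.001, 0.713, 0.701, -0.001]
contact_force: [0.3, -0.3, -0.4]
gripper_width: 0.629
finger_force: 69.3
```

```bash
python3 fr.py
```

```text
t 29.55 TCP [573.2 -46.5 287.7] pivot [ 0.6  0.8 70.5] F [ 0.1 -0.4 -0.1]
core top 2259 30.0
end histogram from E=43: [753 767 798 804 848 893 978  32   0   0   0]
n 4106 tilt -3.7 E 56.7 und ctr [ 1.6 61.1] ends [56.5 57.6] [-53.3  64.6] y [-26.5  27.4] 0.4
```

Call:
arm_command(
  increments=[
    [0, [0.05, 0.02, 0.12], 0],
    [0, [0.06, 0.01, 0.12], 0],
    [0, [0.07, 0, 0.12], 0],
  ],
)

```text
t: 29.85
ee_pos: [574.7, -40.9, 277.8]
orientation: [0.001, 0.712, 0.702, -0.0]
contact_force: [0.7, -1.5, -1.0]
gripper_width: 0.63
finger_force: 69.3
```

```bash
python3 fr.py
```

```text
t 29.9 TCP [574.5 -40.6 277.2] pivot [ 1.3 -0.7 59.1] F [ 1.2 -2.8 -1. ]
core top 2180 29.9
end histogram from E=43: [741 737 790 808 846 888 934  15   0   0   0]
n 4057 tilt -2.3 E 56.5 und ctr [ 2.4 49.7] ends [57.3 47.5] [-52.6  51.9] y [-28.3  25.6] -1.3
```

Call:
arm_command(
  increments=[
    [0, [0.03, -0.03, 0.14], 0],
    [0, [0.06, 0, 0.12], 0],
    [0, [0.06, 0, 0.12], 0],
    [0, [0.04, 0, 0.06], 0],
    [0, [0, 0, 0], 0],
  ],
)

```text
t: 30.4
ee_pos: [573.5, -34.3, 264.2]
orientation: [-0.0, 0.712, 0.702, -0.0]
contact_force: [-0.5, 0.4, -0.3]
gripper_width: 0.627
finger_force: 69.3
```

```bash
python3 fr.py
```

```text
t 30.45 TCP [573.6 -34.6 264.4] pivot [ 0.2  0.5 44. ] F [ 0.3  1.1 -0.6]
core top 3924 29.9
end histogram from E=43: [761 778 827 414   0   0   0   0   0   0   2]
n 3824 tilt -3.6 E 65.9 und ctr [10.5 33.9] ends [65.4 30.5] [-44.4  37.4] y [-29.3  28.8] -0.2
```

Call:
arm_command(
  increments=[
    [0.8, [0, 0, 0], 0],
    [0.9, [0, 0, 0], 0],
    [1, [0, 0, 0], 0],
    [1, [0, 0, 0], 0],
    [1, [0, 0, 0], 0],
  ],
)

```text
t: 30.95
ee_pos: [573.7, -34.9, 264.7]
orientation: [0.0, 0.712, 0.702, 0.0]
contact_force: [0.1, -0.6, -0.4]
gripper_width: 0.995
finger_force: 0.0
```

Call:
arm_command(
  increments=[
    [1, [-0.25, 0, -0.43], 0],
    [1, [-0.3, 0, -0.52], 0],
    [1, [-0.2, 0, -0.7], 0],
    [1, [0.1, 0, -0.9], 0],
    [1, [0.5, -0.2, -0.9], 0],
  ],
)

```text
t: 31.45
ee_pos: [568.0, -42.2, 369.7]
orientation: [0.001, 0.714, 0.7, -0.0]
contact_force: [0.7, 0.5, 0.2]
gripper_width: 1.001
finger_force: 0.0
```

Call:
arm_command(
  increments=[
    [1, [0.5, -0.2, -0.2], 0],
    [1, [0, 0, 0], 0],
    [1, [0, 0, 0], 0],
  ],
)

```text
t: 31.75
ee_pos: [561.3, -24.3, 373.6]
orientation: [-0.0, 0.712, 0.702, -0.001]
contact_force: [-0.7, -1.4, -0.0]
gripper_width: 1.0
finger_force: 0.0
```

```bash
sed -i 's/range(-55,55,10)/range(-55,60,10)/' look.py; python3 look.py 2; python3 -c "
from h import *
s=plan(503.8,-280.6,270,.5,14,1)"
```

```text
t 31.8 (array([561.35190188, -24.85271381, 373.12957257]), np.float64(-0.8623842708572081))
rim z 53.31 up 53.44 down 53.09
-50 [np.float64(40.0), np.float64(40.0), np.float64(40.0), np.float64(40.0), np.float64(39.9)]
-40 [np.float64(39.8), np.float64(35.0), np.float64(34.9), np.float64(34.8), np.float64(39.9)]
-30 [np.float64(39.8), np.float64(30.0), np.float64(30.0), np.float64(30.0), np.float64(39.9)]
-20 [np.float64(39.8), np.float64(30.0), np.float64(30.0), np.float64(30.0), np.float64(39.9)]
-10 [np.float64(39.8), np.float64(30.0), np.float64(30.0), np.float64(30.0), np.float64(39.8)]
0 [np.float64(39.8), np.float64(30.0), np.float64(30.0), np.float64(30.0), np.float64(39.8)]
10 [np.float64(39.9), np.float64(30.0), np.float64(29.9), np.float64(30.0), np.float64(39.9)]
20 [np.float64(39.8), np.float64(30.0), np.float64(30.0), np.float64(29.9), np.float64(39.9)]
30 [np.float64(39.9), np.float64(30.1), np.float64(30.1), np.float64(30.0), np.float64(39.9)]
40 [np.float64(39.8), np.float64(39.5), np.float64(39.4), np.float64(39.5), np.float64(39.6)]
50 [np.float64(-99.1), np.float6
[... 157 characters left out ...]
at64(-103.4)]
max 0.61 end [ 503.9 -280.5  269.9] 0.51
[[1, [-0.61, -0.13, 0.25], np.float64(-0.01)], [1, [-0.61, -0.13, 0.25], np.float64(-0.01)], [1, [-0.61, -0.13, 0.24], np.float64(-0.01)], [1, [-0.61, -0.13, 0.25], np.float64(-0.01)], [1, [-0.61, -0.13, 0.24], np.float64(-0.01)]]
[[1, [-0.61, -0.13, 0.25], np.float64(-0.01)], [1, [-0.61, -0.13, 0.24], np.float64(-0.01)], [1, [-0.61, -0.13, 0.25], np.float64(-0.01)], [1, [-0.61, -0.14, 0.24], np.float64(-0.01)], [1, [-0.61, -0.14, 0.25], np.float64(-0.01)]]
[[1, [-0.61, -0.14, 0.24], np.float64(-0.01)], [1, [-0.61, -0.14, 0.25], np.float64(-0.02)], [1, [-0.61, -0.14, 0.24], np.float64(-0.01)], [1, [-0.6, -0.13, 0.25], np.float64(-0.02)]]
```

The spacer lies flat and square on the core. Now the cover.

Call:
arm_command(
  increments=[
    [1, [-0.61, -0.13, 0.1], -0.01],
    [1, [-0.61, -0.13, 0.1], -0.01],
    [1, [-0.61, -0.13, 0.2], -0.01],
    [1, [-0.61, -0.13, 0.3], -0.01],
    [1, [-0.61, -0.13, 0.3], -0.01],
  ],
)

```text
t: 32.3
ee_pos: [540.7, -117.3, 342.7]
orientation: [-0.0, 0.71, 0.704, -0.0]
contact_force: [-1.3, 0.1, 0.5]
gripper_width: 0.998
finger_force: 0.0
```

Call:
arm_command(
  increments=[
    [1, [-0.61, -0.13, 0.3], -0.01],
    [1, [-0.61, -0.13, 0.3], -0.01],
    [1, [-0.61, -0.13, 0.3], -0.01],
    [1, [-0.61, -0.14, 0.3], -0.01],
    [1, [-0.61, -0.14, 0.3], -0.01],
  ],
)

```text
t: 32.8
ee_pos: [520.4, -208.4, 298.3]
orientation: [-0.0, 0.707, 0.707, 0.0]
contact_force: [0.6, -0.6, 0.5]
gripper_width: 0.998
finger_force: 0.0
```

Call:
arm_command(
  increments=[
    [1, [-0.61, -0.14, 0.3], -0.01],
    [1, [-0.61, -0.14, 0.3], -0.02],
    [1, [-0.61, -0.14, 0.3], -0.01],
    [1, [-0.6, -0.13, 0.3], -0.02],
    [1, [0, 0, 0], 0],
  ],
)

```text
t: 33.3
ee_pos: [502.8, -283.4, 261.5]
orientation: [-0.001, 0.706, 0.708, -0.001]
contact_force: [0.1, -0.6, 0.6]
gripper_width: 1.002
finger_force: 0.0
```

Call:
arm_command(
  increments=[
    [1, [0, 0, 0], 0],
  ],
)

```text
t: 33.4
ee_pos: [504.4, -280.1, 262.8]
orientation: [-0.0, 0.704, 0.71, 0.0]
contact_force: [-0.2, 0.1, 0.2]
gripper_width: 0.999
finger_force: 0.0
```

```bash
python3 - <<'E'
from h import *
p,a=pose(); print(env.state()['t'],p,a)
W=grab('wrist'); X=cloud(W[1],W[2]).reshape(-1,3); X=X[np.isfinite(X).all(1)]
P=X[(abs(X[:,2]-7.8)<2)&(abs(X[:,0]-504)<40)&(abs(X[:,1]+280)<65)]
r=cv2.minAreaRect(P[:,:2].astype(np.float32)); print(len(P),r)
ang=r[2] if r[2]<45 else r[2]-90
plan(*r[0],174,ang,4,1)
E
```

```text
33.4 [ 504.38137508 -280.06141567  262.8363051 ] 0.46484503547979694
10803 ((503.7778625488281, -281.1130676269531), (56.06584548950195, 109.46867370605469), 0.5946529507637024)
max 0.75 end [ 503.6 -281.   174.1] 0.56
[[1, [-0.02, -0.01, 0.74], np.float64(0.0)], [1, [-0.01, -0.01, 0.74], np.float64(0.0)], [1, [-0.02, -0.01, 0.75], np.float64(0.0)], [1, [-0.01, -0.01, 0.74], np.float64(0.0)]]
```

Call:
arm_command(
  increments=[
    [1, [-0.02, -0.01, 0.74], 0],
    [1, [-0.01, -0.01, 0.74], 0],
    [1, [-0.01, 0, 0.74], 0],
    [1, [0, 0, 0.72], 0],
    [1, [0, 0, 0], 0],
  ],
)

```text
t: 33.95
ee_pos: [503.8, -279.0, 173.2]
orientation: [-0.002, 0.703, 0.711, -0.0]
contact_force: [-1.4, 0.1, -0.4]
gripper_width: 1.0
finger_force: 0.0
```

Call:
arm_command(
  increments=[
    [0, [0, 0, 0], 0],
    [0, [0, 0, 0], 0],
    [0, [0, 0, 0], 0],
    [0, [0, 0, 0], 0],
    [0, [0, 0, 0], 0],
  ],
)

```text
t: 34.45
ee_pos: [504.4, -280.7, 177.2]
orientation: [0.001, 0.704, 0.71, 0.0]
contact_force: [-1.9, 2.0, 8.5]
gripper_width: 0.599
finger_force: 60.8
```

Call:
arm_command(
  increments=[
    [0, [0, 0, 0], 0],
    [0, [0, 0, -0.3], 0],
    [0, [0, 0, -0.7], 0],
    [0, [0, 0, -0.9], 0],
    [0, [0, 0, -0.9], 0],
  ],
)

```text
t: 34.95
ee_pos: [503.9, -281.1, 260.8]
orientation: [0.0, 0.704, 0.71, 0.0]
contact_force: [-0.4, -1.1, -0.4]
gripper_width: 0.229
finger_force: 0.0
```

```bash
python3 - <<'E'
from h import *
print(env.state()['t'],pose(),env.state()['gripper_width'])
s=plan(573,-42,338,-.85,13,0)
E
```

```text
34.95 (array([ 503.86952562, -281.09741833,  260.82694697]), np.float64(0.5157586092387981)) 0.2286295784241853
max 0.62 end [573.  -42.  337.9] -0.86
[[0, [0.61, 0.18, -0.2], np.float64(0.01)], [0, [0.61, 0.18, -0.2], np.float64(0.01)], [0, [0.61, 0.18, -0.2], np.float64(0.01)], [0, [0.61, 0.18, -0.2], np.float64(0.01)], [0, [0.61, 0.18, -0.2], np.float64(0.01)]]
[[0, [0.61, 0.18, -0.2], np.float64(0.01)], [0, [0.61, 0.18, -0.2], np.float64(0.01)], [0, [0.62, 0.18, -0.2], np.float64(0.01)], [0, [0.62, 0.17, -0.19], np.float64(0.02)], [0, [0.61, 0.17, -0.2], np.float64(0.01)]]
[[0, [0.62, 0.17, -0.19], np.float64(0.02)], [0, [0.62, 0.17, -0.2], np.float64(0.01)], [0, [0.61, 0.18, -0.19], np.float64(0.02)]]
```

The cover grip slipped (opening 0.60, then 0.23). Reopen, re-measure, and take it lower.

Call:
arm_command(
  increments=[
    [1, [0, 0, 0], 0],
    [1, [0, 0, 0], 0],
    [1, [0, 0, 0], 0],
    [1, [0, 0, 0], 0],
    [1, [0, 0, 0], 0],
  ],
)

```text
t: 35.45
ee_pos: [503.6, -280.9, 258.1]
orientation: [-0.001, 0.704, 0.71, -0.0]
contact_force: [-0.0, 0.6, -0.6]
gripper_width: 1.0
finger_force: 0.0
```

```bash
python3 - <<'E'
from h import *
p,a=pose(); print(env.state()['t'],p,a,env.state()['gripper_width'])
W=grab('wrist'); X=cloud(W[1],W[2]).reshape(-1,3); X=X[np.isfinite(X).all(1)]
P=X[(abs(X[:,2]-7.8)<2)&(abs(X[:,0]-504)<45)&(abs(X[:,1]+280)<70)]
r=cv2.minAreaRect(P[:,:2].astype(np.float32)); print(len(P),r, np.median(P[:,2]))
ang=r[2] if r[2]<45 else r[2]-90
plan(*r[0],169,ang,4,1)
E
```

```text
35.45 [ 503.57768969 -280.85352554  258.0594332 ] 0.5279492798270897 0.9996949087046436
11321 ((507.4896545410156, -280.6195373535156), (56.09823989868164, 109.82573699951172), 0.3788548707962036) 7.8605110494523425
max 0.75 end [ 507.5 -280.6  169. ] 0.35
[[1, [0.0, 0.03, 0.74], np.float64(0.0)], [1, [0.0, 0.03, 0.74], np.float64(0.01)], [1, [0.0, 0.03, 0.75], np.float64(0.0)], [1, [0.01, 0.04, 0.74], np.float64(0.01)]]
```

Call:
arm_command(
  increments=[
    [1, [0, 0.03, 0.74], 0],
    [1, [0, 0.03, 0.74], 0],
    [1, [0, 0.03, 0.75], 0],
    [1, [0, 0.04, 0.75], 0.01],
    [1, [0, 0, 0], 0],
  ],
)

```text
t: 36.0
ee_pos: [506.8, -280.2, 166.7]
orientation: [-0.003, 0.704, 0.71, -0.001]
contact_force: [-1.0, 0.3, -0.7]
gripper_width: 0.999
finger_force: 0.0
```

Call:
arm_command(
  increments=[
    [0, [0, 0, 0.05], 0],
    [0, [0, 0, 0], 0],
    [0, [0, 0, 0], 0],
    [0, [0, 0, 0], 0],
    [0, [0, 0, 0], 0],
  ],
)

```text
t: 36.5
ee_pos: [508.3, -281.2, 169.9]
orientation: [0.001, 0.705, 0.71, 0.0]
contact_force: [0.1, -0.4, 5.0]
gripper_width: 0.637
finger_force: 67.0
```

Call:
arm_command(
  increments=[
    [0, [0, 0, 0], 0],
    [0, [0, 0, 0], 0],
  ],
)

```text
t: 36.7
ee_pos: [508.3, -281.2, 169.9]
orientation: [0.001, 0.705, 0.71, 0.0]
contact_force: [-0.7, 0.8, 4.4]
gripper_width: 0.634
finger_force: 67.0
```

Call:
arm_command(
  increments=[
    [0, [0, 0, -0.3], 0],
    [0, [0, 0, -0.7], 0],
    [0, [0, 0, -0.9], 0],
    [0, [0, 0, -0.9], 0],
  ],
)

```text
t: 37.1
ee_pos: [507.4, -281.0, 253.5]
orientation: [-0.0, 0.704, 0.71, -0.0]
contact_force: [0.1, 0.5, -1.1]
gripper_width: 0.631
finger_force: 63.6
```

```bash
python3 - <<'E'
from h import *
print(env.state()['t'],pose(),env.state()['gripper_width'])
s=plan(573.5,-42,338,-.85,13,0)
E
```

```text
37.1 (array([ 507.39856287, -281.00968171,  253.52124381]), np.float64(0.4313741935881285)) 0.6305880356943415
max 0.62 end [573.5 -42.  338.1] -0.86
[[0, [0.61, 0.17, -0.22], np.float64(0.01)], [0, [0.61, 0.17, -0.22], np.float64(0.01)], [0, [0.61, 0.17, -0.22], np.float64(0.01)], [0, [0.61, 0.17, -0.22], np.float64(0.01)], [0, [0.61, 0.17, -0.22], np.float64(0.01)]]
[[0, [0.61, 0.17, -0.21], np.float64(0.01)], [0, [0.61, 0.17, -0.22], np.float64(0.01)], [0, [0.62, 0.17, -0.21], np.float64(0.01)], [0, [0.62, 0.17, -0.22], np.float64(0.01)], [0, [0.61, 0.17, -0.21], np.float64(0.01)]]
[[0, [0.62, 0.16, -0.22], np.float64(0.02)], [0, [0.62, 0.17, -0.21], np.float64(0.01)], [0, [0.61, 0.16, -0.22], np.float64(0.02)]]
```

Call:
arm_command(
  increments=[
    [0, [0.61, 0.17, -0.22], 0.01],
    [0, [0.61, 0.17, -0.22], 0.01],
    [0, [0.61, 0.17, -0.22], 0.01],
    [0, [0.61, 0.17, -0.22], 0.01],
    [0, [0.61, 0.17, -0.22], 0.01],
  ],
)

```text
t: 37.6
ee_pos: [533.0, -186.2, 284.6]
orientation: [-0.001, 0.706, 0.708, -0.0]
contact_force: [0.5, -0.2, -1.4]
gripper_width: 0.632
finger_force: 63.6
```

Call:
arm_command(
  increments=[
    [0, [0.61, 0.17, -0.21], 0.01],
    [0, [0.61, 0.17, -0.22], 0.01],
    [0, [0.62, 0.17, -0.21], 0.01],
    [0, [0.62, 0.17, -0.22], 0.01],
    [0, [0.61, 0.17, -0.21], 0.01],
  ],
)

```text
t: 38.1
ee_pos: [558.3, -94.1, 316.5]
orientation: [-0.001, 0.709, 0.706, -0.0]
contact_force: [-0.7, -0.9, -1.3]
gripper_width: 0.632
finger_force: 63.6
```

Call:
arm_command(
  increments=[
    [0, [0.62, 0.16, -0.22], 0.02],
    [0, [0.62, 0.17, -0.21], 0.01],
    [0, [0.61, 0.16, -0.22], 0.02],
    [0, [0, 0, 0], 0],
    [0, [0, 0, 0], 0],
  ],
)

```text
t: 38.6
ee_pos: [573.6, -41.0, 336.3]
orientation: [-0.0, 0.712, 0.703, -0.001]
contact_force: [0.2, 0.1, -1.6]
gripper_width: 0.63
finger_force: 63.6
```

```bash
sed -i 's/u=o+e\*(E-55)-n\*10/u=o+e*(E-55)-n*T/; s/^def frame/T=float(sys.argv[1]) if len(sys.argv)>1 else 10\ndef frame/' fr.py; python3 fr.py 8
```

```text
t 38.65 TCP [573.4 -42.2 336. ] pivot [ 30.5   0.3 109.7] F [ 0.5 -0.7 -1. ]
core top 0 
end histogram from E=43: [691 681 689 693 745 789 549   0   0   0   0]
n 4204 tilt -30.1 E 56.0 und ctr [ 27.3 104.5] ends [74.9 77. ] [-20.3 132.1] y [-26.9  26.9] 0.0
```

Call:
arm_command(
  increments=[
    [0, [0.08, 0.01, 0.25], 0],
    [0, [0.08, 0, 0.25], 0],
    [0, [0.08, 0, 0.25], 0],
    [0, [0.05, 0, 0.1], 0],
    [0, [0.05, 0, 0.1], 0],
  ],
)

```text
t: 39.15
ee_pos: [574.1, -33.3, 308.1]
orientation: [0.0, 0.713, 0.702, -0.002]
contact_force: [-3.5, -5.6, 9.4]
gripper_width: 0.632
finger_force: 64.7
```

Call:
arm_command(
  increments=[
    [0, [0.05, 0, 0.1], 0],
    [0, [0.05, 0, 0.1], 0],
    [0, [0.05, 0, 0.1], 0],
    [0, [0.05, 0, 0.1], 0],
  ],
)

```text
t: 39.55
ee_pos: [575.0, -29.7, 297.2]
orientation: [0.002, 0.714, 0.701, -0.002]
contact_force: [-1.5, -10.1, 7.6]
gripper_width: 0.635
finger_force: 65.9
```

```bash
python3 fr.py 8
```

```text
t 39.6 TCP [575.  -29.5 296.8] pivot [20.7 -0.8 70.2] F [-0.3 -8.2  8.3]
core top 0 
end histogram from E=43: [746 772 784 892 855 871 921  14   0   0   0]
n 4471 tilt -14.3 E 56.4 und ctr [20.1 64.9] ends [73.4 51.4] [-33.2  78.5] y [-28.5  25.1] -1.7
```

Call:
arm_command(
  increments=[
    [0, [0.05, 0, 0.1], 0],
    [0, [0.05, 0, 0.1], 0],
    [0, [0.05, 0, 0.1], 0],
    [0, [0.05, 0, 0.1], 0],
    [0, [0.05, 0, 0.1], 0],
  ],
)

```text
t: 40.1
ee_pos: [575.3, -24.3, 282.1]
orientation: [0.003, 0.714, 0.7, -0.003]
contact_force: [-1.6, -12.0, 9.8]
gripper_width: 0.63
finger_force: 68.7
```

```bash
python3 fr.py 8
```

```text
t 40.15 TCP [575.3 -24.2 281.7] pivot [17.8 -1.1 54.5] F [  0.1 -12.    6.5]
core top 0 
end histogram from E=43: [ 666  735  706  938  816  851 1102  375    0    0    0]
n 3710 tilt 4.5 E 57.3 und ctr [20.7 50.2] ends [75.6 54.5] [-34.1  46. ] y [-28.8  24.6] -2.1
```

Call:
arm_command(
  increments=[
    [0, [-0.13, 0, -0.18], 0],
    [0, [-0.13, 0, -0.12], 0],
    [0, [-0.2, -0.02, 0.11], 0],
    [0, [-0.2, -0.02, 0.11], 0],
    [0, [-0.19, -0.01, 0.1], 0],
  ],
)

```text
t: 40.65
ee_pos: [572.2, -43.9, 279.8]
orientation: [-0.001, 0.712, 0.702, -0.0]
contact_force: [-1.1, -0.2, -1.4]
gripper_width: 0.633
finger_force: 67.5
```

Call:
arm_command(
  increments=[
    [0, [0, 0, 0], 0],
  ],
)

```text
t: 40.75
ee_pos: [572.1, -44.9, 279.5]
orientation: [-0.001, 0.713, 0.701, -0.001]
contact_force: [-0.4, -1.4, -1.0]
gripper_width: 0.632
finger_force: 67.5
```

```bash
python3 fr.py 8
```

```text
t 40.8 TCP [572.3 -44.3 279.8] pivot [-1.4  1.8 62.5] F [-0.2  0.3 -0.7]
core top 1135 39.9
end histogram from E=43: [ 693  709  754  800  917  870  872 1124   74    0    0]
n 3793 tilt 2.7 E 58.7 und ctr [ 2.7 57.4] ends [57.6 60. ] [-52.3  54.8] y [-25.3  28.2] 1.5
```

Call:
arm_command(
  increments=[
    [0, [-0.06, 0.03, 0.03], 0],
    [0, [0, 0.03, 0], 0],
    [0, [0.06, 0, 0.1], 0],
    [0, [0, 0, 0], 0],
  ],
)

```text
t: 41.2
ee_pos: [574.4, -43.2, 276.3]
orientation: [-0.0, 0.712, 0.702, 0.0]
contact_force: [0.0, 0.5, -2.1]
gripper_width: 0.633
finger_force: 67.5
```

```bash
python3 fr.py 8
```

```text
t 41.25 TCP [574.4 -43.4 276.4] pivot [-1.4 -0.4 58.9] F [-0.5 -0.3 -1.4]
core top 781 39.9
end histogram from E=43: [ 689  703  753  777  916  873  898 1141  116    0    0]
n 3758 tilt 2.7 E 58.8 und ctr [ 2.7 53.8] ends [57.7 56.4] [-52.2  51.1] y [-27.8  25.7] -1.0
```

Call:
arm_command(
  increments=[
    [0, [-0.07, -0.02, 0.04], 0],
    [0, [0.04, 0, 0.08], 0],
    [0, [0.05, 0, 0.08], 0],
    [0, [0.05, 0, 0.08], 0],
    [0, [0, 0, 0], 0],
  ],
)

```text
t: 41.75
ee_pos: [573.7, -41.2, 267.8]
orientation: [-0.0, 0.712, 0.702, -0.0]
contact_force: [0.7, -0.4, -1.4]
gripper_width: 0.633
finger_force: 67.5
```

```bash
python3 fr.py 8
```

```text
t 41.8 TCP [573.8 -41.4 267.9] pivot [-4.   0.3 50.5] F [ 0.2 -0.4 -1.5]
core top 254 39.8
end histogram from E=43: [ 685  706  731  788  941  846  902 1138  108    0    0]
n 3786 tilt 2.8 E 58.8 und ctr [ 0.1 45.4] ends [55.1 48.1] [-54.8  42.7] y [-27.   26.4] -0.3
```

Call:
arm_command(
  increments=[
    [0.8, [0, 0, 0], 0],
    [0.9, [0, 0, 0], 0],
    [1, [0, 0, 0], 0],
    [1, [0, 0, 0], 0],
    [1, [0, 0, 0], 0],
  ],
)

```text
t: 42.3
ee_pos: [573.9, -41.8, 268.3]
orientation: [0.0, 0.712, 0.702, 0.0]
contact_force: [0.0, -0.5, 1.1]
gripper_width: 0.999
finger_force: 0.0
```

Call:
arm_command(
  increments=[
    [1, [-0.25, 0, -0.43], 0],
    [1, [-0.3, 0, -0.52], 0],
    [1, [-0.1, 0, -0.7], 0],
    [0, [0.3, 0, -0.9], 0],
    [0, [0.5, 0, -0.8], 0],
  ],
)

```text
t: 42.8
ee_pos: [573.9, -39.2, 370.6]
orientation: [0.001, 0.714, 0.7, -0.0]
contact_force: [-0.0, 0.8, 0.1]
gripper_width: 0.694
finger_force: 0.0
```

Call:
arm_command(
  increments=[
    [0, [0.4, 0, -0.2], 0],
    [0, [0, 0, 0], 0],
    [0, [0, 0, 0], 0],
  ],
)

```text
t: 43.1
ee_pos: [573.6, -25.5, 374.1]
orientation: [-0.0, 0.712, 0.702, -0.001]
contact_force: [-0.8, 0.0, -0.1]
gripper_width: 0.139
finger_force: 0.0
```

```bash
python3 look.py 3; python3 -c "
from h import *
print(n2w(0,-.45,54),env.state()['gripper_width'])"
```

```text
t 43.15 (array([573.5179256 , -26.05543793, 373.59084879]), np.float64(-0.8861882491701972))
rim z 53.37 up 53.43 down 53.01
-50 [None, np.float64(48.1), np.float64(48.0), np.float64(48.0), None]
-40 [np.float64(47.7), np.float64(48.3), np.float64(48.4), np.float64(48.4), None]
-30 [np.float64(47.9), np.float64(48.2), np.float64(48.3), np.float64(48.2), np.float64(47.8)]
-20 [np.float64(47.9), np.float64(48.0), np.float64(49.0), np.float64(48.0), np.float64(47.9)]
-10 [np.float64(47.9), np.float64(53.9), np.float64(53.9), np.float64(53.8), np.float64(47.8)]
0 [np.float64(47.9), np.float64(53.9), np.float64(53.9), np.float64(53.8), np.float64(47.9)]
10 [np.float64(47.9), np.float64(51.9), np.float64(53.4), np.float64(51.4), np.float64(47.9)]
20 [np.float64(48.0), np.float64(48.0), np.float64(48.0), np.float64(48.0), np.float64(47.9)]
30 [np.float64(48.1), np.float64(48.4), np.float64(48.4), np.float64(48.4), np.float64(48.1)]
40 [np.float64(47.7), np.float64(48.1), np.float64(48.0), np.float64(48.1), np.float64(47.7)]
50 [np.float64(46.9), np.float64(47.1), np.float64(47.2), np.float64(47.1), np.float64(47.1)]
60 [np.float64(-104.0), np.float64(-103.8), np.float64(-104.0), np.float64(-104.0), np.float64(-104.2)]
[574.44941211 -39.50370453 108.7653718 ] 0.058382303515712615
```

Call:
arm_command(
  increments=[
    [0, [-0.2, 0.01, 0.5], 0],
    [0, [-0.2, 0.01, 0.55], 0],
    [0, [-0.2, 0, 0.55], 0],
    [0, [-0.17, 0, 0.55], 0],
    [0, [0, 0, 0.5], 0],
  ],
)

```text
t: 43.65
ee_pos: [573.5, -50.5, 292.2]
orientation: [-0.001, 0.713, 0.701, -0.002]
contact_force: [-0.4, -0.4, -0.0]
gripper_width: 0.0
finger_force: 0.0
```

Call:
arm_command(
  increments=[
    [0, [0.03, 0, 0.1], 0],
    [0, [0.05, 0, 0.1], 0],
    [0, [0.05, 0, 0.1], 0],
  ],
)

```text
t: 43.95
ee_pos: [574.7, -43.9, 286.2]
orientation: [0.0, 0.712, 0.702, 0.0]
contact_force: [0.8, 0.7, 0.3]
gripper_width: -0.001
finger_force: 0.0
```

Call:
arm_command(
  increments=[
    [0, [0.05, 0, 0.1], 0],
    [0, [0.05, 0, 0.1], 0],
  ],
)

```text
t: 44.15
ee_pos: [575.2, -41.9, 283.7]
orientation: [0.002, 0.712, 0.702, -0.001]
contact_force: [-10.4, -5.0, 43.4]
gripper_width: -0.001
finger_force: 20.0
```

Call:
arm_command(
  increments=[
    [0, [0, 0, 0], 0],
    [0, [0, 0, 0], 0],
    [0, [0, 0, 0], 0],
  ],
)

```text
t: 44.45
ee_pos: [574.9, -42.1, 284.0]
orientation: [0.002, 0.713, 0.702, -0.001]
contact_force: [-5.7, -3.2, 24.0]
gripper_width: -0.004
finger_force: 10.8
```

Call:
arm_command(
  increments=[
    [0, [-0.1, 0, -0.3], 0],
    [0, [-0.1, 0, -0.9], 0],
    [0, [0.2, 0, -0.9], 0],
    [0, [0.3, 0, -0.8], 0],
    [0, [0, 0, 0], 0],
  ],
)

```text
t: 44.95
ee_pos: [576.1, -30.4, 371.2]
orientation: [0.003, 0.712, 0.703, 0.003]
contact_force: [1.4, 0.2, 0.2]
gripper_width: -0.002
finger_force: 0.0
```

Call:
arm_command(
  increments=[
    [0, [0, 0, 0], 0],
  ],
)

```text
t: 45.05
ee_pos: [574.6, -32.1, 367.9]
orientation: [0.001, 0.712, 0.702, 0.0]
contact_force: [-0.6, -0.5, 0.4]
gripper_width: -0.0
finger_force: 0.0
```

```bash
python3 look.py 4
```

```text
t 45.1 (array([574.26868474, -32.58266011, 366.91681673]), np.float64(-0.8517917775084873))
rim z 53.34 up 53.38 down 53.03
-50 [np.float64(47.6), None, None, None, np.float64(47.5)]
-40 [np.float64(47.7), None, None, np.float64(48.1), np.float64(47.7)]
-30 [np.float64(47.7), np.float64(47.8), np.float64(47.9), np.float64(47.8), np.float64(47.8)]
-20 [np.float64(47.5), np.float64(47.6), np.float64(52.9), np.float64(47.7), np.float64(47.5)]
-10 [np.float64(47.5), np.float64(53.6), np.float64(53.6), np.float64(53.5), np.float64(47.5)]
0 [np.float64(47.6), np.float64(53.6), np.float64(53.6), np.float64(53.5), np.float64(47.6)]
10 [np.float64(47.6), np.float64(51.8), np.float64(53.1), np.float64(51.0), np.float64(47.5)]
20 [np.float64(47.6), np.float64(47.5), np.float64(47.5), np.float64(47.5), np.float64(47.5)]
30 [np.float64(47.7), np.float64(48.1), np.float64(48.0), np.float64(48.0), np.float64(47.6)]
40 [np.float64(47.5), np.float64(48.0), np.float64(47.9), np.float64(47.8), np.float64(47.4)]
50 [np.float64(46.6), np.float64(46.8), np.float64(46.8), np.float64(46.6), np.float64(46.5)]
60 [np.float64(-104.2), np.float64(-103.8), np.float64(-103.7), np.float64(-104.1), np.float64(-103.9)]
```

Call:
arm_command(
  increments=[
    [0, [-0.1, 0, 0.5], 0],
    [0, [-0.1, 0, 0.6], 0],
    [0, [-0.1, 0, 0.6], 0],
    [0, [-0.11, 0, 0.6], 0],
    [0, [0, 0, 0.33], 0],
  ],
)

```text
t: 45.6
ee_pos: [573.1, -46.0, 284.7]
orientation: [-0.002, 0.713, 0.701, -0.002]
contact_force: [0.2, -0.4, -0.4]
gripper_width: 0.001
finger_force: 0.0
```

Call:
arm_command(
  increments=[
    [0, [0, 0, 0], 0],
    [0, [0.02, 0, 0.05], 0],
    [0, [0.02, 0, 0.05], 0],
    [0, [0.02, 0, 0.05], 0],
    [0, [0.02, 0, 0.05], 0],
  ],
)

```text
t: 46.1
ee_pos: [575.0, -42.4, 284.1]
orientation: [0.001, 0.712, 0.702, -0.0]
contact_force: [-5.5, -1.9, 19.1]
gripper_width: 0.005
finger_force: 8.9
```

Call:
arm_command(
  increments=[
    [0, [0.02, 0, 0.04], 0],
    [0, [0.02, 0, 0.04], 0],
    [0, [0.02, 0, 0.04], 0],
    [0, [0.02, 0, 0.04], 0],
  ],
)

```text
t: 46.5
ee_pos: [575.1, -41.3, 283.7]
orientation: [0.003, 0.713, 0.701, -0.002]
contact_force: [-12.6, -6.0, 49.5]
gripper_width: 0.002
finger_force: 23.0
```

Call:
arm_command(
  increments=[
    [0, [0, 0, 0], 0],
    [0, [0, 0, 0], 0],
    [0, [0, 0, 0], 0],
    [0, [0, 0, 0], 0],
  ],
)

```text
t: 46.9
ee_pos: [575.0, -41.4, 283.8]
orientation: [0.003, 0.713, 0.701, -0.002]
contact_force: [-10.9, -4.6, 41.7]
gripper_width: -0.003
finger_force: 19.2
```

Call:
arm_command(
  increments=[
    [0, [-0.05, 0, -0.3], 0],
    [0, [-0.1, 0, -0.9], 0],
    [0, [0.2, 0, -0.9], 0],
    [0, [0.3, 0, -0.8], 0],
    [0, [0, 0, 0], 0],
  ],
)

```text
t: 47.4
ee_pos: [576.1, -27.5, 368.5]
orientation: [0.003, 0.712, 0.702, 0.003]
contact_force: [0.1, 0.3, -0.6]
gripper_width: -0.002
finger_force: 0.0
```

Call:
arm_command(
  increments=[
    [0, [0, 0, 0], 0],
    [0, [0, 0, 0], 0],
  ],
)

```text
t: 47.6
ee_pos: [574.1, -29.9, 363.6]
orientation: [-0.0, 0.712, 0.702, -0.001]
contact_force: [0.6, -0.2, -0.3]
gripper_width: 0.001
finger_force: 0.0
```

```bash
python3 look.py 5 | head -9
```

```text
t 47.65 (array([574.09253427, -29.9840294 , 363.35099217]), np.float64(-0.8890192547516692))
rim z 53.34 up 53.36 down 53.12
-50 [None, None, None, None, None]
-40 [np.float64(47.7), np.float64(47.9), None, np.float64(48.2), np.float64(47.6)]
-30 [np.float64(47.6), np.float64(47.5), np.float64(47.6), np.float64(47.7), np.float64(47.6)]
-20 [np.float64(47.5), np.float64(47.6), np.float64(52.9), np.float64(47.5), np.float64(47.5)]
-10 [np.float64(47.6), np.float64(53.6), np.float64(53.5), np.float64(53.5), np.float64(47.5)]
0 [np.float64(47.6), np.float64(53.5), np.float64(53.5), np.float64(53.5), np.float64(47.5)]
10 [np.float64(47.4), np.float64(51.6), np.float64(53.0), np.float64(50.9), np.float64(47.5)]
```

The dial didn't move under the second, firmer press, so the stack is on its stop, and it reads within 0.2 mm of the rim. Handing in.

```bash
python3 -c "
from h import *
print(env.close_job())"
```

```text
the job is handed in; nothing more can be done
None
```

The core, spacer and cover (dial out) are stacked flat in the pocket and pressed onto the stop, the dial reading about 0.2 mm from rim level, and the job is handed in; a first try at placing the spacer pushed the ejector most of the way down early, the final presses peaked at about 50 N at the wrist, and I did not re-check the bystanders.

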